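# Lock the shaker, load the tube rack, release the shaker

## Robot

A 7-joint arm with a two-finger parallel gripper is mounted at the origin on the work surface. World frame = base frame: x ahead of the robot, y to its left, z up, the work surface at z = 0. Lengths are in m, angles in rad, forces in N, time in s.
With the tool pointing down it reaches from about 0.425 to 0.95 m from the base axis. Payload 16.7 kg.
Tool frame: the origin (TCP) lies at the very end of the fingers, on their centre line; the grasp point (between the pads) lies 19 mm behind it; z points along the fingers, y is the direction in which the jaws open and shut (so a half turn about z gives the same grasp; the last joint's range is limited). The gripper opens to 94 mm and grips with 3 to 60 N. Pads are 16 mm wide; open, the fingers measure 119 mm over their backs; the gripper's body (75 mm by 177 mm) begins 78 mm behind the grasp point.
Start: joints at [-1.409, 0.426, 0.074, 1.606, -0.034, 1.111, -0.067], TCP at [0.206, 0.643, 0.205] pointing down, gripper open.
Joint ranges: [-2.85, 2.85], [-0.5, 2.14], [-1.23, 1.37], [0.21, 2.46], [-1.02, 4.16], [0.16, 2.05], [-2.73, 2.73]. Speed limits (rad/s): [1.89, 1.89, 2.39, 2.39, 3.01, 3.01, 3.01].

## Interface

Orientations are given as a 3x3 rotation matrix whose columns are the frame's x, y, z axes.
In Python, from rig import readout, imaging, sign_off, models gives the robot as it stands.
- The arm moves only by the tool send_rows, never from a script. Its argument "series" is a list of rows, each a list of 7 numbers: the shift along the world's x, y, z in units of 40 mm (1.0 is 40 mm), then the turn, a rotation vector about the world's x, y, z in units of 6 degrees (1.0 is 6 degrees), then the gripper command: -1 is fully open, 1 is shut, values between are in proportion. In form: [[dx, dy, dz, ax, ay, az, hand], ...]. A call has 1 to 12 rows; each row is the pose to reach, as a shift and turn from the pose commanded when the call began; what a row does not reach only later rows make up. A row lasts 1/10 s, in which the tool goes at most 50 mm and 8.59 degrees, less where a joint would pass 70% of its speed; a pose out of reach is approached as far as the arm can. A call with a gripper value outside its range is refused whole. The fingers move at their own pace and stop on an object; the grip force is fixed at half the most. Time passes only in rows, so rows that repeat a pose let the fingers close. It gives the time, the measured TCP pose, the force and the opening at its end, in the units of the state.
- readout.get_obs(): the state, without advancing time (a new reading comes with each control period).
- imaging.capture(name): name is "side" or "top" or "wrist"; returns (picture, depth): 480x640x3 uint8, red, green, blue; 480x640 float32, m along the optical axis (not along the pixel's ray), 0 where there is no reading.
- imaging.calibration(name): a dict with "intrinsics" (3x3 intrinsics, pixels), "rvec" (rotation vector, rad) and "tvec" (3), from world to camera coordinates, as OpenCV has them. Camera axes: x right, y down, z forward; pixel columns grow to the right and rows downward; lengths in m; the calibration is good to about 2 mm. The wrist camera is an equidistant fisheye: a pixel r from the principal point sees the ray r / f radians off the axis. A picture is of the moment at which its call begins: read the wrist's pose just before it. calibration takes no time and is no camera call; for the wrist camera it gives the pose at the moment of the call.
- sign_off(): hands the job in, once; it reports no verdict.
Trained networks look in the newest picture that a camera, given by its name, has taken for a name from the list of things; names that differ only in an ending like _2 or _b are one class to them, and where a whole thing is asked for, a point or a joint stands for the part that bears it (a point fixed in the world has none). Each returns a list of dicts, best first, with "confidence" (0 to 1); they miss things now and then, are a little off and sometimes report something else, mostly with a low value. They report only what shows in the picture. A call takes as long as a camera call. They do not tell look-alikes from the thing itself.
- models.find_in(camera, label): "uv" ([column, row] in pixels, amid what is visible of it).
- models.silhouettes(camera, label): "region" (480x640 bool, what is visible of it) and "uv" ([column, row] in pixels, amid what is visible of it).
The state is a dict: "time_s": time; "joint_positions": joint angles; "qd": joint speeds; "joint_efforts": joint torques, N m; "ee_pos": TCP position; "eef_rot": TCP orientation; "contact_force": force on the tool from outside, world axes, zero at the start; "torque": the same for the moment, N m; "gripper_width": opening from 0.0 (shut) to 1.0 (fully open).
Only numpy, scipy, OpenCV 4.12 (cv2) and the standard library are available. Lean on these libraries where they do the work, as an engineer would, in place of code of your own. Each camera call takes 0.05 s, during which the arm holds its last target.

## Task

Load the rack full of capped tubes onto the shaker: kick the platform's lock lever down until the brake grips firmly, without forcing it, then with the platform locked set the rack gently down between the four corner brackets so that it sits fully home on the platform. Then flick the lever all the way up again so that the platform is free to run, let go of everything, and leave the other things on the bench where they are.

Things in the scene. Friction and masses are not known exactly. Their poses are not given: they have to be found in the camera images.
- shaker: Platform shaker, fixed on the bench: white casing 180 (x) x 280 (y) x 82 high; place and yaw vary. Origin: centre of the casing's underside, on the bench top. Its -x axis points out of its front (control panel, lock lever), z up.
- platform: Aluminium plate 240 (x) x 300 (y) x 6 on the shaker, top face 104 above the bench; origin: centre of its underside, axes parallel to the shaker's. Unlocked it slides freely along its y, 25 either way (1 N moves it); locked it resists some 8 N. Its -y half carries the rack holder, its +y half a stoppered flask held fixed in a clamp at x 15, y 85 (68 diameter, 108 tall over the plate).
- holder (a point): Middle of the rack holder, on the platform's top face (platform x -20, y -70; same axes). Four L-shaped steel corner brackets, 16 tall plus lips flaring outward up to 24, enclose 116 (x) x 56 (y): 2 clearance on each side of the rack. Their legs run 22 along the long sides, so the middle 72 of each long side is open for fingers.
- tube_rack: The rack to load: white plastic block 112 (x) x 52 (y) x 44 tall, about 0.2 to 0.3 kg, full: two rows of five capped microtubes, caps 8 above it. Origin: centre of its underside; x is the long axis. Either way round is right. Grip it across its 52 width. Stands on the bench right of the shaker; it and the empty rack swap places between runs.
- lock_lever: Kick-down lever of the platform brake, on the shaker's front: steel bar from its hinge out to a paddle 26 wide, 40 long (57 to 97 from the hinge), 10 thick; a short inner arm lifts a rubber shoe against the platform's underside. Origin on the hinge axis: shaker x -130, y -55, 82 above the bench. -x points along the bar to the paddle, y along the hinge; axes as the shaker's when level.
- lever_pivot (a joint): Angle of the lock lever, rad: 0 = fully up on its stop (brake free, bar 0.70 rad above level), grows as the paddle goes down; 0.70 = level; end 1.05. Stiff hinge, stays where left: 7 to 9 N at the paddle swings it either way. The shoe meets the platform somewhere from 0.46 to 0.94, differing by wear, not to be seen; from there the push rises by about 4 to 6 N per mm.
- paddle (a point): Centre of the paddle's ribbed upper face, 78 out from the hinge axis and 5 above the bar's middle; axes as lock_lever. Press it here from above: a push of 15 to 18 N grips well and holds when let go; under about 12 N it does not grip, over about 22 N the brake is forced. Free height under it when down: 55 to 95. To lift it, pinch it from above across its 26 width (y), with some 30 N as it turns between the fingers.
- empty_rack: Empty white block rack, 78 x 78 x 48, with 4 x 4 open dark holes and no tubes; stays where it is. Bystander: leave it alone. Origin: centre of its underside.
- reagent_bottle: Glass bottle with a screw cap, 72 diameter, 150 tall. Bystander: leave it alone. Origin: centre of its underside.
- jar: Small glass jar with a metal lid, 60 diameter, 75 tall. Bystander: leave it alone. Origin: centre of its underside.
- beaker: Empty glass beaker, 68 diameter, 85 tall. Bystander: leave it alone. Origin: centre of its underside.
- bench_timer: Flat white timer, 68 x 62 x 18. Bystander: leave it alone. Origin: centre of its underside.
- tip_box: Closed box of pipette tips, 85 x 122 x 62. Bystander: leave it alone. Origin: centre of its underside.
- wash_bottle: White wash bottle with a bent spout, 72 diameter, 200 tall over all. Bystander: leave it alone. Origin: centre of its underside.
- petri_dishes: Stack of three petri dishes, 92 diameter, 45 tall. Bystander: leave it alone. Origin: centre of its underside.
Things that resemble listed ones, but are neither listed nor needed, are in the scene too. What is shaped like the tube_rack but purple is not meant.

How it is judged:
By the outcome, as a careful person would: the job done as asked, in the order asked, and still so for the second after the job is handed in, with the robot touching nothing.
It also fails if it takes over 66 s, if anything falls off the work surface, if the arm or the gripper's body presses on something with over 40 N, if the wrist force passes 120 N, or if a joint passes its speed limit or range.

## Working session

There is one attempt and no reset: what is moved stays moved. The work goes in short steps, Python scripts to look and compute and a tool call to move; the robot and the scene stay as the last step left them, time stands still between calls to the robot, and variables do not carry over. Pictures are saved under pics/ and viewed, and the job is handed in when it is done.

Besides the shell and the picture viewer there is one more tool, called after ">>>" as name(argument=value, ...) on one line, values as JSON. send_rows: Moves the arm, as the interface text tells. Its arguments: {"type":"object","properties":{"series":{"type":"array","items":{"type":"array","items":{"type":"number"}}}},"required":["series"]}

```bash
mkdir -p pics; ls; python3 - <<'E'
from rig import readout, imaging
import cv2, numpy as np
np.set_printoptions(precision=4,suppress=True)
for n in ("side","top","wrist"):
    p,d=imaging.capture(n)
    cv2.imwrite(f"pics/{n}0.png",p[:,:,::-1]); np.save(f"pics/{n}0_d.npy",d)
    c=imaging.calibration(n); print(n,c)
o=readout.get_obs(); print(o)
E
```

```text
pics
side {'intrinsics': array([[529.7772,   0.    , 314.9041],
       [  0.    , 529.7772, 235.9415],
       [  0.    ,   0.    ,   1.    ]]), 'rvec': array([ 2.3157, -0.4   ,  0.1653]), 'tvec': array([-0.5311,  0.2018,  1.1783])}
top {'intrinsics': array([[470.9298,   0.    , 314.8593],
       [  0.    , 470.9298, 250.3584],
       [  0.    ,   0.    ,   1.    ]]), 'rvec': array([ 2.1533, -2.1819,  0.0791]), 'tvec': array([-0.0008,  0.5849,  1.4743])}
wrist {'intrinsics': array([[371.6483,   0.    , 312.3912],
       [  0.    , 371.6483, 234.7321],
       [  0.    ,   0.    ,   1.    ]]), 'rvec': array([-2.3488, -1.7138, -0.2375]), 'tvec': array([-0.6745, -0.0287,  0.3914])}
{'time_s': 0.15, 'joint_positions': array([-1.4095,  0.4266,  0.0738,  1.6064, -0.0341,  1.1108, -0.0671]), 'qd': array([-0.0003, -0.001 ,  0.0003, -0.002 , -0.0008, -0.0011, -0.0016]), 'joint_efforts': array([  0.0036, -93.6274,   3.6685, -45.443 ,  -0.049 ,   0.018 ,
         0.0001]), 'ee_pos': array([0.2063, 0.6424, 0.2049]), 'eef_rot': array([[-0.9521,  0.3058, -0.0003],
       [ 0.3058,  0.9521, -0.0009],
       [-0.    , -0.001 , -1.    ]]), 'contact_force': array([ 0.2873,  0.214 , -0.6019]), 'torque': array([-0.0202, -0.0187,  0.0276]), 'gripper_width': 0.999049550671408}
```

View pics/side0.png

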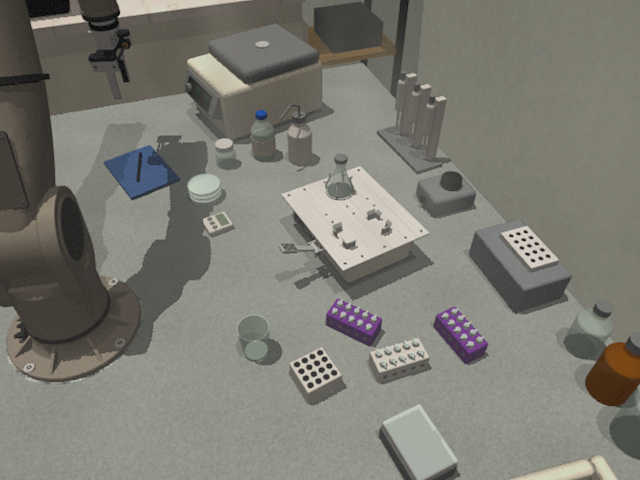

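View pics/top0.png

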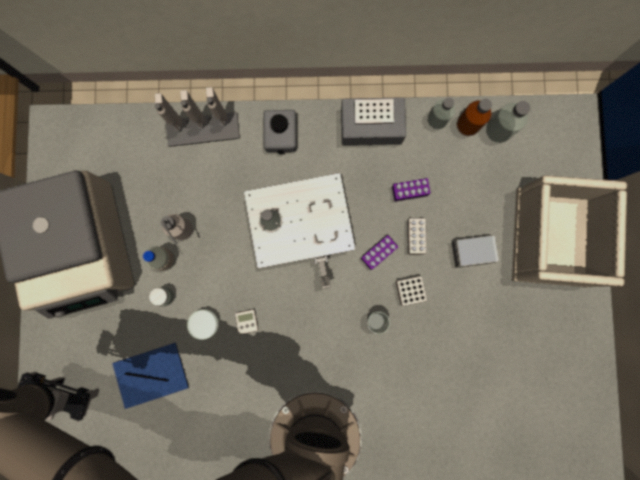

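View pics/wrist0.png

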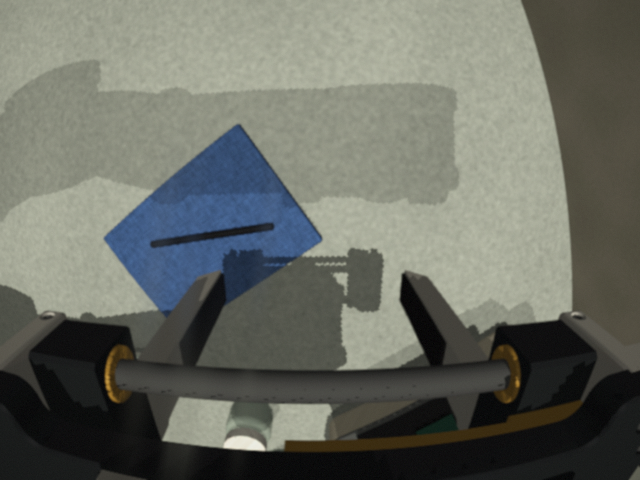

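Candidates for the tube_rack: white full rack, side (400,360) / top (417,236); purple racks, side (354,320), (461,333) / top (380,252), (411,189); empty 4x4 rack, side (316,373) / top (411,291); white tip rack on the grey block, top (375,110). By the description I choose the white full one at top (417,236). Next I'll measure it.

```bash
cat > h.py <<'E'
from rig import readout, imaging, models
import cv2, numpy as np
np.set_printoptions(precision=4,suppress=True)
def cal(n):
    c=imaging.calibration(n); R,_=cv2.Rodrigues(np.array(c["rvec"],float)); return np.array(c["intrinsics"]),R,np.array(c["tvec"],float).ravel()
def rays(n,uv,c=None):
    K,R,t=c or cal(n); uv=np.atleast_2d(np.asarray(uv,float))
    x=(uv[:,0]-K[0,2])/K[0,0]; y=(uv[:,1]-K[1,2])/K[1,1]
    if n=="wrist":
        r=np.hypot(x,y); s=np.where(r>1e-9,np.sin(r)/np.maximum(r,1e-9),1); d=np.stack([x*s,y*s,np.cos(r)],1)
    else: d=np.stack([x,y,np.ones_like(x)],1)
    return -R.T@t, d@R   # origin, dirs (scaled so cam z = d_z)
def at_z(n,uv,z,c=None):
    o,d=rays(n,uv,c); return o+d*((z-o[2])/d[:,2])[:,None]
def tri(n1,uv1,n2,uv2,c1=None,c2=None):
    o1,d1=rays(n1,uv1,c1);o2,d2=rays(n2,uv2,c2);out=[]
    for a,b in zip(d1,d2):
        s=np.linalg.lstsq(np.stack([a,-b],1),o2-o1,rcond=None)[0]
        p,q=o1+s[0]*a,o2+s[1]*b; out.append(np.r_[(p+q)/2,np.linalg.norm(p-q)])
    return np.array(out)
def cloud(n,depth,mask=None,c=None):
    v,u=np.nonzero((depth>0)&(mask if mask is not None else True))
    o,d=rays(n,np.stack([u,v],1),c); K,R,t=c or cal(n)
    zc=(d@R.T)[:,2]
    return o+d*(depth[v,u]/zc)[:,None],np.stack([u,v],1)
def proj(n,P,c=None):
    K,R,t=c or cal(n); q=np.atleast_2d(P)@R.T+t
    if n=="wrist":
        r=np.hypot(q[:,0],q[:,1]); th=np.arctan2(r,q[:,2]); s=th/np.maximum(r,1e-9); return np.stack([K[0,0]*q[:,0]*s+K[0,2],K[1,1]*q[:,1]*s+K[1,2]],1)
    return np.stack([K[0,0]*q[:,0]/q[:,2]+K[0,2],K[1,1]*q[:,1]/q[:,2]+K[1,2]],1)
E
python3 - <<'E'
from h import *
D={n:np.load(f"pics/{n}0_d.npy") for n in("side","top")}
for n in ("top","side"):
    p=cv2.imread(f"pics/{n}0.png")
    for l in ("tube_rack","lock_lever","platform","holder"):
        try:
            r=models.silhouettes(n,l)
        except Exception as e: print(n,l,e); continue
        for i,x in enumerate(r[:5]):
            m=x["region"]; P,_=cloud(n,D[n],m)
            print(n,l,round(x["confidence"],2),np.round(x["uv"],1),m.sum(), "med",np.median(P,0) if len(P) else None, "z pct",np.percentile(P[:,2],[5,50,95]) if len(P) else None)
            np.save(f"pics/m_{n}_{l}_{i}.npy",m)
print(readout.get_obs()["time_s"])
E
```

```text
top tube_rack 0.97 [412.3 236.3] 701 med [ 0.623  -0.3272  0.0432] z pct [0.0089 0.0432 0.0523]
top tube_rack 0.78 [407.1 188.3] 612 med [ 0.7727 -0.313   0.044 ] z pct [0.0232 0.044  0.0525]
top tube_rack 0.78 [374.7 250.3] 614 med [ 0.5745 -0.2093  0.0441] z pct [0.0337 0.0441 0.0524]
top tube_rack 0.18 [202.  325.5] 769 med [0.3577 0.3457 0.0441] z pct [0.0147 0.0441 0.0499]
top lock_lever 0.49 [322.2 272.8] 220 med [ 0.5154 -0.0328  0.1028] z pct [0.0048 0.1028 0.127 ]
top platform 0.73 [247.3 320.2] 435 med [0.3604 0.2129 0.0173] z pct [0.0079 0.0173 0.0235]
top platform 0.58 [297.6 220.2] 7760 med [0.6675 0.0396 0.1034] z pct [0.0979 0.1034 0.1237]
top holder 0.65 [300.7 221.2] 7595 med [0.6674 0.0395 0.1035] z pct [0.0981 0.1035 0.1241]
top holder 0.22 [412.6 238.8] 688 med [ 0.6237 -0.3267  0.0433] z pct [0.0124 0.0433 0.0524]
side tube_rack 0.93 [461.7 335.9] 1685 med [ 0.7673 -0.3276  0.044 ] z pct [0.0099 0.044  0.0533]
side tube_rack 0.89 [356.2 324.1] 1641 med [ 0.5733 -0.2207  0.044 ] z pct [0.006  0.044  0.0532]
side tube_rack 0.67 [395.9 360.5] 1847 med [ 0.6215 -0.3424  0.0442] z pct [0.0082 0.0442 0.0536]
side lock_lever 0.67 [416.6 445.2] 3927 med [ 0.5688 -0.5171  0.0621] z pct [0.0206 0.0621 0.0651]
side lock_lever 0.61 [297.9 247.2] 281 med [ 0.5091 -0.0338  0.1088] z pct [0.0872 0.1088 0.1294]
side platform 0.92 [347.6 218.1] 8591 med [0.665  0.0237 0.1058] z pct [0.1024 0.1058 0.1431]
side platform 0.22 [213.7 222. ] 525 med [0.3633 0.2081 0.0187] z pct [0.0061 0.0187 0.0229]
side holder 0.63 [349.3 213.4] 8587 med [0.6651 0.0242 0.1058] z pct [0.1024 0.1058 0.1445]
0.55
```

```bash
python3 - <<'E'
import cv2,numpy as np
t=cv2.imread("pics/top0.png");s=cv2.imread("pics/side0.png")
cv2.imwrite("pics/c1.png",cv2.resize(t[160:320,230:440],None,fx=3.8,fy=3.7,interpolation=cv2.INTER_CUBIC))
cv2.imwrite("pics/c2.png",cv2.resize(s[150:400,260:500],None,fx=2.4,fy=2.4,interpolation=cv2.INTER_CUBIC))
E
```

```text
(no output)
```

View pics/c1.png

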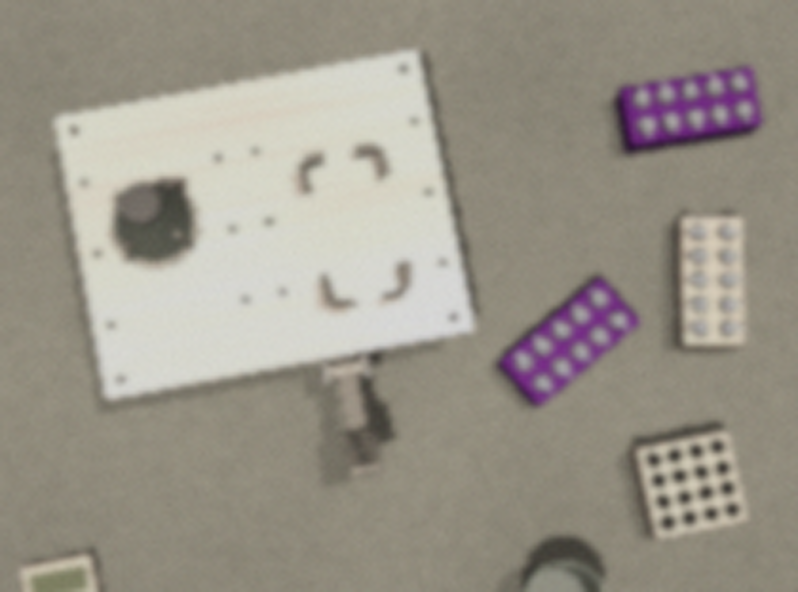

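View pics/c2.png

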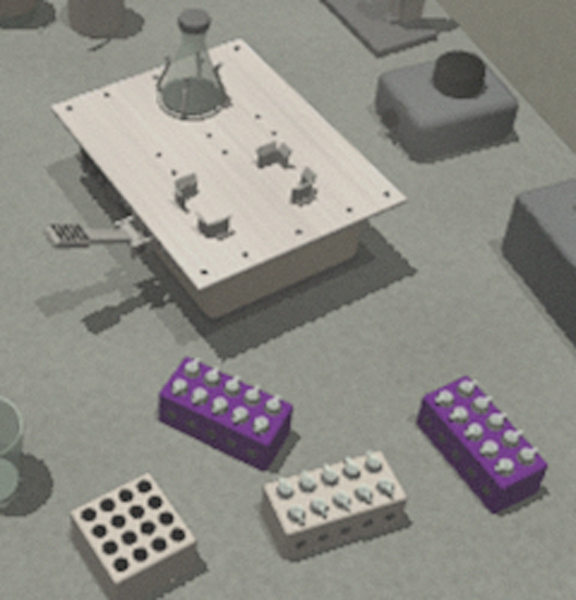

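Picture shows: white full rack at crop (712,282) is the target (long axis about world x), purple racks beside it are not; the lever's paddle is at top (322,275) pointing at the robot; brackets in the right half of the plate. Fit poses next.

```bash
cat > fit.py <<'E'
from h import *
def rect(P):
    r=cv2.minAreaRect((P[:,:2]*1000).astype(np.float32)); return r
D={n:np.load(f"pics/{n}0_d.npy") for n in("side","top")}
for n in("top","side"):
    P,uv=cloud(n,D[n])
    s=(abs(P[:,2]-.104)<.006)&(abs(P[:,0]-.667)<.22)&(abs(P[:,1]-.04)<.25)
    Q=P[s]; 
    # keep largest component via image
    m=np.zeros((480,640),np.uint8); m[uv[s][:,1],uv[s][:,0]]=1
    k,l,st,_=cv2.connectedComponentsWithStats(m); b=1+np.argmax(st[1:,4]); m2=(l==b)
    Q=Q[m2[uv[s][:,1],uv[s][:,0]]]
    print(n,"plat",rect(Q),np.median(Q[:,2]))
    s=(abs(P[:,2]-.044)<.005)&(abs(P[:,0]-.622)<.075)&(abs(P[:,1]+.330)<.042)
    print(n,"rack",rect(P[s]),np.median(P[s][:,2]),s.sum())
    s=(P[:,2]>.11)&(P[:,2]<.15)&(abs(P[:,0]-.65)<.12)&(abs(P[:,1]+.03)<.08)
    print(n,"brackets",rect(P[s]),s.sum())
    s=(P[:,2]>.07)&(P[:,2]<.15)&(abs(P[:,0]-.505)<.05)&(abs(P[:,1]+.035)<.04)
    a=P[s]; a=a[np.argsort(a[:,0])]; print(a[::max(1,len(a)//25)])
E
python3 fit.py
```

```text
top plat ((671.777099609375, 39.03086853027344), (240.89434814453125, 299.899169921875), 10.047316551208496) 0.10333021503169171
top rack ((626.0867919921875, -330.31463623046875), (52.052757263183594, 111.66047668457031), 89.6559829711914) 0.0435988676813186 425
top brackets ((659.53564453125, -33.4544677734375), (152.0553436279297, 207.55953979492188), 87.3369369506836) 163
[[ 0.4639 -0.0357  0.1232]
 [ 0.4669 -0.0328  0.123 ]
 [ 0.4699 -0.0299  0.1238]
 [ 0.4728 -0.0299  0.1272]
 [ 0.4758 -0.027   0.1267]
 [ 0.4787 -0.0449  0.1154]
 [ 0.4818 -0.033   0.1177]
 [ 0.4848 -0.036   0.1155]
 [ 0.4879 -0.0301  0.1141]
 [ 0.4907 -0.0272  0.1192]
 [ 0.4939 -0.0242  0.1144]
 [ 0.4968 -0.0362  0.1128]
 [ 0.4999 -0.0303  0.1111]
 [ 0.5058 -0.0363  0.1113]
 [ 0.512  -0.0334  0.1069]
 [ 0.5155 -0.0244  0.0992]
 [ 0.5214 -0.0245  0.1002]
 [ 0.5276 -0.0246  0.0987]
 [ 0.531  -0.0307  0.0897]
 [ 0.5371 -0.0277  0.0909]
 [ 0.543  -0.0339  0.0922]
 [ 0.546  -0.043   0.0908]
 [ 0.5467 -0.037   0.0813]
 [ 0.5496 -0.037   0.0848]
 [ 0.5522 -0.0401  0.0897]
 [ 0.5529 -0.0187  0.084 ]]
side plat ((673.68
[... 396 characters left out ...]
 0.4685 -0.0374  0.128 ]
 [ 0.4705 -0.0462  0.1294]
 [ 0.4736 -0.0282  0.127 ]
 [ 0.4761 -0.0355  0.1299]
 [ 0.479  -0.0334  0.1269]
 [ 0.4821 -0.0456  0.1249]
 [ 0.4856 -0.0486  0.1202]
 [ 0.4882 -0.0402  0.1207]
 [ 0.4918 -0.0292  0.1218]
 [ 0.4945 -0.0352  0.1202]
 [ 0.4981 -0.045   0.1091]
 [ 0.5011 -0.029   0.1152]
 [ 0.5069 -0.025   0.1095]
 [ 0.5121 -0.0237  0.1065]
 [ 0.5162 -0.0329  0.1073]
 [ 0.5211 -0.0324  0.1052]
 [ 0.5265 -0.0378  0.102 ]
 [ 0.5308 -0.0321  0.1016]
 [ 0.5363 -0.0371  0.0979]
 [ 0.541  -0.0092  0.0895]
 [ 0.544  -0.0359  0.0941]
 [ 0.5465 -0.0425  0.0898]
 [ 0.5484 -0.0441  0.0906]
 [ 0.5499 -0.0191  0.0925]
 [ 0.5516 -0.007   0.0904]
 [ 0.5536 -0.0432  0.088 ]]
```

>>> send_rows(series=[[1,-1.2,1,0.6,0,0,-1],[2,-2.4,2,0,0,1.4,-1],[3,-3.6,2.4,0,0,2.8,-1],[4,-4.8,2.4,0,0,4.2,-1],[5,-6,2.4,0,0,4.6,-1],[6,-7.2,2.4,0,0,4.64,-1],[6.6,-8.4,2.4,0,0,4.64,-1],[7,-9.6,2.4,0,0,4.64,-1],[7.4,-10.8,2.4,0,0,4.64,-1],[7.8,-12,2.4,0,0,4.64,-1],[8.2,-13.2,2.4,0,0,4.64,-1],[8.6,-14.4,2.4,0,0,4.64,-1]])

```text
time_s: 1.75
ee_pos: [0.5153, 0.1594, 0.3013]
eef_rot: [[-0.985, -0.174, 0.001], [-0.174, 0.985, 0.0], [-0.001, 0.0, -1.0]]
contact_force: [0.6, -0.0, -0.3]
gripper_width: 0.997
```

>>> send_rows(series=[[0,-1.2,0,0,0,0,-1],[0,-2.2,0,0,0,0,-1],[0,-2.7,0,0,0,0,-1],[0,-2.7,0,0,0,0,-1],[0,-2.7,0,0,0,0,-1],[0,-2.7,0,0,0,0,-1],[0,-2.7,0,0,0,0,-1]])

```text
time_s: 2.45
ee_pos: [0.5148, 0.0545, 0.3009]
eef_rot: [[-0.984, -0.176, -0.0], [-0.176, 0.984, -0.0], [0.0, -0.0, -1.0]]
contact_force: [-0.2, -0.3, -0.4]
gripper_width: 1.001
```

```bash
python3 - <<'E'
from h import *
o=readout.get_obs(); print(o["time_s"],o["ee_pos"],o["eef_rot"].ravel(),o["contact_force"])
K,R,t=cal("wrist"); print("cam",-R.T@t, "axis",R[2])
print("offset in tool",o["eef_rot"].T@(-R.T@t-o["ee_pos"]))
p,d=imaging.capture("wrist"); cv2.imwrite("pics/w1.png",p[:,:,::-1]); np.savez("pics/w1.npz",d=d,K=K,R=R,t=t)
E
```

```text
2.45 [0.5148 0.0545 0.3009] [-0.9844 -0.1758 -0.0001 -0.1758  0.9844 -0.      0.0001 -0.     -1.    ] [-0.2068 -0.3113 -0.362 ]
cam [0.4362 0.0405 0.4794] axis [ 0.269   0.0483 -0.9619]
offset in tool [ 0.0799 -0.     -0.1785]
```

View pics/w1.png

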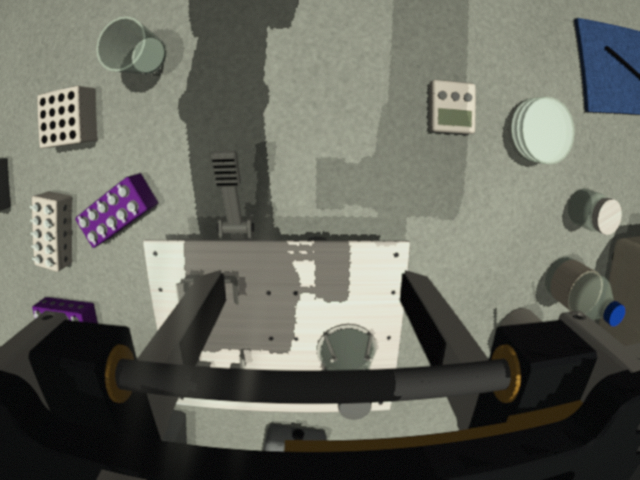

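The view shows the paddle ribs at (225,168), hinge at (235,230), the plate's front edge at row 240, and the fingers hiding the brackets. I'll measure the lever here.

```bash
python3 - <<'E'
from h import *
z=np.load("pics/w1.npz"); c=(z["K"],z["R"],z["t"]); d=z["d"]
r=models.silhouettes("wrist","lock_lever")
for x in r[:3]: print(x["confidence"],x["uv"],x["region"].sum())
m=r[0]["region"]
P,uv=cloud("wrist",d,m,c)
s=P[:,2]>.06; P=P[s];uv=uv[s]
c10,s10=np.cos(np.radians(10.04)),np.sin(np.radians(10.04))
O=np.array([.6725,.0398]); Rz=np.array([[c10,s10],[-s10,c10]])
L=(P[:,:2]-O)@Rz.T
for lo in range(-240,-110,8):
    k=(L[:,0]*1000>=lo)&(L[:,0]*1000<lo+8)
    if k.sum(): print(lo+4,k.sum(),"y",L[k,1].min().round(4),L[k,1].max().round(4),"z",np.percentile(P[k,2],[10,50,90]))
# plane of the plate
PP,_=cloud("wrist",d,None,c); k=(abs(PP[:,2]-.104)<.01)&(abs(PP[:,0]-.62)<.1)&(abs(PP[:,1]-.03)<.12); print("plate z",np.median(PP[k,2]))
# plate front edge corners by pixel
print(at_z("wrist",[[145,241],[409,241]],.104,c))
E
```

```text
Traceback (most recent call last):
IndexError: list index out of range
```

```bash
python3 - <<'E'
from h import *
z=np.load("pics/w1.npz"); c=(z["K"],z["R"],z["t"]); d=z["d"]
m=np.zeros((480,640),bool); m[140:245,200:262]=1
P,uv=cloud("wrist",d,m,c)
s=(P[:,2]>.06); P=P[s];uv=uv[s]
c10,s10=np.cos(np.radians(10.04)),np.sin(np.radians(10.04))
O=np.array([.6725,.0398]); Rz=np.array([[c10,s10],[-s10,c10]])
L=(P[:,:2]-O)@Rz.T
for lo in range(-240,-110,8):
    k=(L[:,0]*1000>=lo)&(L[:,0]*1000<lo+8)
    if k.sum(): print(lo+4,k.sum(),"y",L[k,1].min().round(4),L[k,1].max().round(4),"z",np.percentile(P[k,2],[10,50,90]))
PP,_=cloud("wrist",d,None,c); k=(abs(PP[:,2]-.104)<.01)&(abs(PP[:,0]-.62)<.1)&(abs(PP[:,1]-.03)<.12); print("plate z",np.median(PP[k,2]))
w=at_z("wrist",[[145,241],[409,241]],.104,c); print(w,(w[:,:2]-O)@Rz.T)
p=cv2.imread("pics/w1.png"); cv2.imwrite("pics/w1c.png",cv2.resize(p[140:300,130:330],None,fx=3.7,fy=3.7,interpolation=cv2.INTER_CUBIC))
E
```

```text
-220 14 y -0.0466 -0.0338 z [0.1218 0.1226 0.1237]
-212 214 y -0.0566 -0.0317 z [0.1245 0.1268 0.1281]
-204 203 y -0.0571 -0.0317 z [0.1224 0.124  0.1267]
-196 201 y -0.0577 -0.0316 z [0.1179 0.1202 0.1226]
-188 187 y -0.0576 -0.0316 z [0.1137 0.1165 0.118 ]
-180 150 y -0.057 -0.0315 z [0.1085 0.1131 0.1148]
-172 116 y -0.0525 -0.0361 z [0.1041 0.1066 0.1084]
-164 114 y -0.053 -0.0362 z [0.1005 0.1022 0.1043]
-156 106 y -0.053 -0.0359 z [0.0965 0.0982 0.1003]
-148 100 y -0.0523 -0.036 z [0.0923 0.0945 0.0963]
-140 150 y -0.0629 -0.0255 z [0.079  0.0896 0.0917]
-132 272 y -0.0649 -0.0237 z [0.0836 0.0875 0.0889]
-124 172 y -0.0643 -0.0236 z [0.0849 0.0876 0.0887]
-116 495 y -0.0851 -0.0125 z [0.074  0.1006 0.1035]
plate z 0.10313383842262094
[[ 0.5819 -0.1261  0.104 ]
 [ 0.5297  0.1632  0.104 ]] [[-0.1182 -0.1476]
 [-0.1191  0.1464]]
```

View pics/w1c.png

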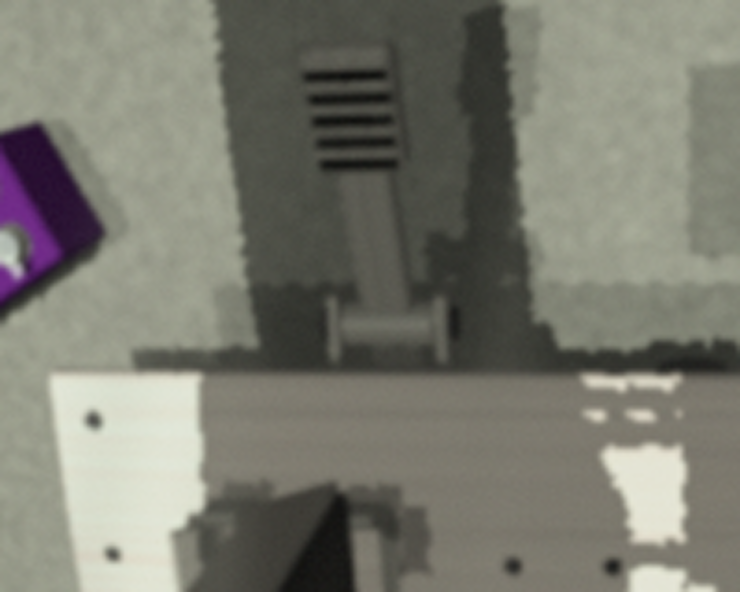

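>>> send_rows(series=[[-0.3,-1,-0.7,0,0,0,1],[-0.6,-2,-1.4,0,0,0,1],[-0.72,-2.31,-2.3,0,0,0,1],[-0.72,-2.31,-3.2,0,0,0,1],[-0.72,-2.31,-3.77,0,0,0,1],[-0.72,-2.31,-3.77,0,0,0,1],[-0.72,-2.31,-3.77,0,0,0,1],[-0.72,-2.31,-3.77,0,0,0,1]])

```text
time_s: 3.35
ee_pos: [0.4869, -0.0388, 0.1515]
eef_rot: [[-0.985, -0.175, 0.002], [-0.175, 0.985, 0.0], [-0.002, -0.0, -1.0]]
contact_force: [0.1, -0.2, 0.4]
gripper_width: 0.354
```

```bash
python3 - <<'E'
from h import *
o=readout.get_obs(); print(o["time_s"],o["ee_pos"],o["contact_force"],o["torque"],o["gripper_width"])
for n in("wrist","side"):
    p,d=imaging.capture(n); cv2.imwrite(f"pics/{n}2.png",p[:,:,::-1])
    if n=="side": cv2.imwrite("pics/side2c.png",cv2.resize(p[120:320,200:440,::-1],None,fx=3,fy=3,interpolation=cv2.INTER_CUBIC))
E
```

```text
3.35 [ 0.4869 -0.0388  0.1515] [ 0.1323 -0.1965  0.404 ] [-0.0117  0.0305 -0.0411] 0.35447884519816497
```

View pics/wrist2.png

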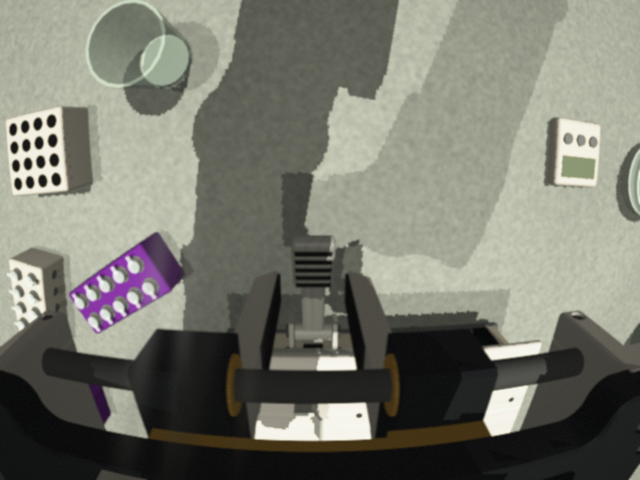

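View pics/side2c.png

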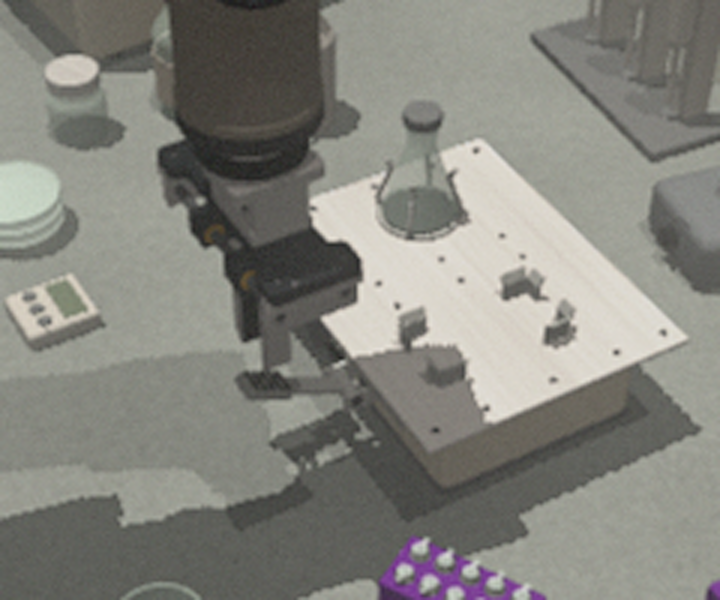

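>>> send_rows(series=[[0,0,-0.2,0,0,0,1],[0,0,-0.3,0,0,0,1],[0,0,-0.4,0,0,0,1],[0,0,-0.4,0,0,0,1],[0,0,-0.4,0,0,0,1],[0,0,-0.5,0,0,0,1],[-0.02,0,-0.6,0,0,0,1],[-0.06,-0.01,-0.7,0,0,0,1],[-0.09,-0.02,-0.8,0,0,0,1],[-0.12,-0.02,-0.87,0,0,0,1],[-0.15,-0.03,-0.94,0,0,0,1],[-0.15,-0.03,-0.94,0,0,0,1]])

```text
time_s: 4.65
ee_pos: [0.4799, -0.0402, 0.1123]
eef_rot: [[-0.985, -0.174, -0.0], [-0.174, 0.985, 0.0], [0.0, 0.0, -1.0]]
contact_force: [-0.8, 0.2, 3.0]
gripper_width: 0.005
```

```bash
cat > st.py <<'E'
from h import *
o=readout.get_obs(); print(o["time_s"],o["ee_pos"],o["contact_force"],o["torque"],o["gripper_width"])
E
python3 st.py
```

```text
4.65 [ 0.4799 -0.0402  0.1123] [-0.813   0.1969  3.004 ] [0.1115 0.0562 0.0469] 0.004844995968442928
```

>>> send_rows(series=[[0,0,-0.02,0,0,0,1],[-0.01,0,-0.04,0,0,0,1],[-0.01,0,-0.06,0,0,0,1]])

```text
time_s: 4.95
ee_pos: [0.4794, -0.0403, 0.1102]
eef_rot: [[-0.985, -0.174, -0.0], [-0.174, 0.985, 0.0], [0.0, 0.0, -1.0]]
contact_force: [-3.2, 0.0, 7.2]
gripper_width: 0.004
```

>>> send_rows(series=[[-0.01,0,-0.015,0,0,0,1],[-0.015,0,-0.03,0,0,0,1],[-0.02,0,-0.045,0,0,0,1]])

```text
time_s: 5.25
ee_pos: [0.4788, -0.0403, 0.1084]
eef_rot: [[-0.985, -0.174, 0.0], [-0.174, 0.985, -0.0], [-0.0, -0.0, -1.0]]
contact_force: [-1.1, 0.3, 7.2]
gripper_width: 0.007
```

>>> send_rows(series=[[-0.01,0,-0.015,0,0,0,1],[-0.015,0,-0.03,0,0,0,1],[-0.02,0,-0.045,0,0,0,1]])

```text
time_s: 5.55
ee_pos: [0.4782, -0.0404, 0.1067]
eef_rot: [[-0.985, -0.174, 0.0], [-0.174, 0.985, -0.0], [-0.0, -0.0, -1.0]]
contact_force: [-0.6, -0.4, 6.9]
gripper_width: 0.006
```

>>> send_rows(series=[[-0.005,0,-0.015,0,0,0,1],[-0.01,0,-0.03,0,0,0,1],[-0.015,0,-0.045,0,0,0,1]])

```text
time_s: 5.85
ee_pos: [0.4777, -0.0405, 0.1049]
eef_rot: [[-0.985, -0.174, 0.001], [-0.174, 0.985, -0.0], [-0.001, -0.0, -1.0]]
contact_force: [-0.4, -1.2, 6.5]
gripper_width: 0.005
```

>>> send_rows(series=[[-0.005,0,-0.015,0,0,0,1],[-0.01,0,-0.03,0,0,0,1],[-0.015,0,-0.045,0,0,0,1]])

```text
time_s: 6.15
ee_pos: [0.4772, -0.0405, 0.1032]
eef_rot: [[-0.985, -0.174, 0.001], [-0.174, 0.985, -0.0], [-0.001, -0.0, -1.0]]
contact_force: [0.6, -1.4, 5.9]
gripper_width: 0.002
```

>>> send_rows(series=[[-0.005,0,-0.015,0,0,0,1],[-0.01,0,-0.03,0,0,0,1],[-0.01,0,-0.045,0,0,0,1]])

```text
time_s: 6.45
ee_pos: [0.4768, -0.0406, 0.1013]
eef_rot: [[-0.985, -0.174, 0.001], [-0.174, 0.985, -0.0], [-0.001, -0.0, -1.0]]
contact_force: [0.3, -2.2, 5.7]
gripper_width: 0.002
```

>>> send_rows(series=[[-0.005,-0.005,-0.015,0,0,0,1],[-0.01,-0.01,-0.03,0,0,0,1],[-0.01,-0.01,-0.045,0,0,0,1]])

```text
time_s: 6.75
ee_pos: [0.4765, -0.0407, 0.0996]
eef_rot: [[-0.985, -0.174, 0.001], [-0.174, 0.985, -0.0], [-0.001, -0.0, -1.0]]
contact_force: [-0.8, -0.9, 8.3]
gripper_width: 0.005
```

>>> send_rows(series=[[-0.002,0,-0.013,0,0,0,1],[-0.005,0,-0.025,0,0,0,1]])

```text
time_s: 6.95
ee_pos: [0.4763, -0.0407, 0.0987]
eef_rot: [[-0.985, -0.174, 0.001], [-0.174, 0.985, -0.0], [-0.001, -0.0, -1.0]]
contact_force: [-0.8, 0.0, 9.0]
gripper_width: 0.005
```

>>> send_rows(series=[[-0.002,0,-0.013,0,0,0,1],[-0.005,0,-0.025,0,0,0,1]])

```text
time_s: 7.15
ee_pos: [0.4761, -0.0408, 0.0977]
eef_rot: [[-0.985, -0.174, 0.001], [-0.174, 0.985, -0.0], [-0.001, -0.0, -1.0]]
contact_force: [-1.3, -0.6, 11.3]
gripper_width: 0.004
```

>>> send_rows(series=[[-0.001,0,-0.008,0,0,0,1],[-0.002,0,-0.013,0,0,0,1]])

```text
time_s: 7.35
ee_pos: [0.4761, -0.0408, 0.0973]
eef_rot: [[-0.985, -0.174, 0.001], [-0.174, 0.985, -0.0], [-0.001, -0.0, -1.0]]
contact_force: [-1.1, -1.9, 11.8]
gripper_width: 0.005
```

>>> send_rows(series=[[-0.002,0,-0.01,0,0,0,1],[-0.003,0,-0.02,0,0,0,1]])

```text
time_s: 7.55
ee_pos: [0.476, -0.0408, 0.0965]
eef_rot: [[-0.985, -0.174, 0.001], [-0.174, 0.985, 0.0], [-0.001, -0.0, -1.0]]
contact_force: [-2.0, -1.4, 14.0]
gripper_width: 0.006
```

```bash
python3 st.py
```

```text
7.55 [ 0.476  -0.0408  0.0965] [-2.0421 -1.411  14.004 ] [-0.2875  0.6242  0.065 ] 0.005860142823640054
```

>>> send_rows(series=[[-0.001,0,-0.006,0,0,0,1],[-0.002,0,-0.012,0,0,0,1],[-0.002,0,-0.012,0,0,0,1]])

```text
time_s: 7.85
ee_pos: [0.4759, -0.0408, 0.0961]
eef_rot: [[-0.985, -0.174, 0.001], [-0.174, 0.985, 0.0], [-0.001, -0.0, -1.0]]
contact_force: [-1.5, -0.4, 15.1]
gripper_width: 0.005
```

>>> send_rows(series=[[0,0,-0.005,0,0,0,1],[0,0,-0.006,0,0,0,1]])

```text
time_s: 8.05
ee_pos: [0.4759, -0.0408, 0.0959]
eef_rot: [[-0.985, -0.174, 0.001], [-0.174, 0.985, 0.0], [-0.001, -0.0, -1.0]]
contact_force: [-1.7, -1.2, 15.8]
gripper_width: 0.007
```

>>> send_rows(series=[[0,0,0.2,0,0,0,1],[0,0,1,0,0,0,1],[0,0,2,0,0,0,-0.5],[0.6,0,3,0,0,0,-0.5],[1.5,0,3.8,0,0,0,-0.5],[2.5,0.2,4.4,0,0,0,-0.5],[3.6,0.3,4.8,0,0,0,-0.5],[4.8,0.42,5.1,0,0,0,-0.5],[5.95,0.42,5.1,0,0,0,-0.5],[5.95,0.42,5.1,0,0,0,-0.5],[5.95,0.42,5.1,0,0,0,-0.5],[5.95,0.42,5.1,0,0,0,-0.5]])

```text
time_s: 9.25
ee_pos: [0.7125, -0.0243, 0.2994]
eef_rot: [[-0.985, -0.173, -0.0], [-0.173, 0.985, -0.0], [0.0, -0.0, -1.0]]
contact_force: [-0.3, -0.1, 0.8]
gripper_width: 0.748
```

```bash
cat > snap.py <<'E'
import sys
from h import *
n=sys.argv[1]; f=sys.argv[2]
o=readout.get_obs(); print(o["time_s"],o["ee_pos"],o["contact_force"],o["gripper_width"])
K,R,t=cal(n); p,d=imaging.capture(n); cv2.imwrite(f"pics/{f}.png",p[:,:,::-1]); np.savez(f"pics/{f}.npz",d=d,K=K,R=R,t=t,ee=o["ee_pos"],rot=o["eef_rot"])
E
python3 snap.py wrist w3
```

```text
9.25 [ 0.7125 -0.0243  0.2994] [-0.3035 -0.0554  0.8386] 0.7477840554448464
```

View pics/w3.png

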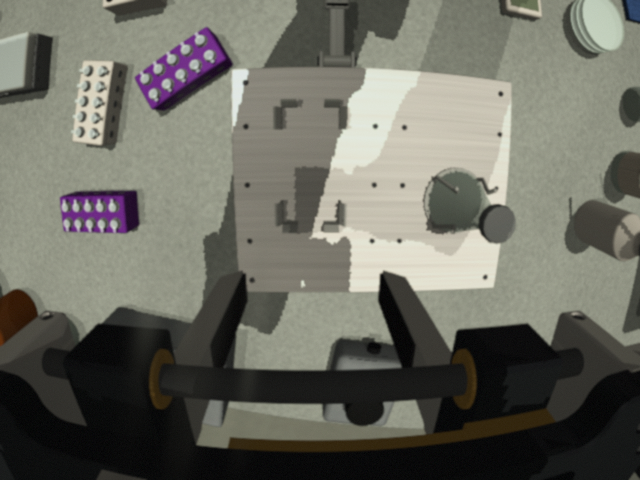

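Brackets clearly seen near (288,113), (333,113), (290,218), (333,218); lever bar at (338,30) now lower. Fit the plate outline and bracket positions.

```bash
python3 - <<'E'
from h import *
z=np.load("pics/w3.npz"); c=(z["K"],z["R"],z["t"]); d=z["d"]
P,uv=cloud("wrist",d,None,c)
ctr=np.array([.67,.04])
s=(abs(P[:,2]-.1035)<.004)&(uv[:,1]<300)&(uv[:,0]>215)&(uv[:,0]<525)
Q=P[s]; A=np.c_[Q[:,:2],np.ones(len(Q))]; co=np.linalg.lstsq(A,Q[:,2],rcond=None)[0]; print("plane",co,"z",np.median(Q[:,2]))
# plate outline from mask contour
m=np.zeros((480,640),np.uint8); m[uv[s][:,1],uv[s][:,0]]=255
m=cv2.morphologyEx(m,cv2.MORPH_CLOSE,np.ones((9,9)))
ct=max(cv2.findContours(m,cv2.RETR_EXTERNAL,cv2.CHAIN_APPROX_NONE)[0],key=cv2.contourArea)[:,0]
W=at_z("wrist",ct,.104,c)
r=cv2.minAreaRect((W[:,:2]*1000).astype(np.float32)); print("plate rect",r)
yaw=np.radians(10.04); c_,s_=np.cos(yaw),np.sin(yaw); Rz=np.array([[c_,s_],[-s_,c_]])
L=(W[:,:2]-np.array([.6725,.0398]))@Rz.T*1000
for nm,k,a in (("x-",0,-1),("x+",0,1),("y-",1,-1),("y+",1,1)):
    o=1-k; half=(120,150)[k]; oh=(120,150)[o]
    sel=(abs(L[:,k]-a*half)<10)&(abs(L[:,o])<oh-15)
    f=np.polyfit(L[sel,o],L[sel,k],1); print(nm,sel.sum(),"pos",np.polyval(f,0).round(2),"slope deg",np.degrees(f[0]).round(2),"resid",np.std(L[sel,k]-np.polyval(f,L[sel,o])).round(2))
# brackets
s=(P[:,2]>.110)&(P[:,2]<.135)&(uv[:,1]<240)&(uv[:,1]>90)&(uv[:,0]>260)&(uv[:,0]<360)
B=(P[s][:,:2]-np.array([.6725,.0398]))@Rz.T*1000
for sx in(-1,1):
    for sy in(-1,1):
        k=((B[:,0]+20)*sx>0)&((B[:,1]+70)*sy>0); b=B[k]
        print(sx,sy,k.sum(),"x",np.percentile(b[:,0],[2,98]).round(1),"y",np.percentile(b[:,1],[2,98]).round(1),"z",np.percentile(P[s][k][:,2],[2,50,98]))
p=cv2.imread("pics/w3.png"); cv2.imwrite("pics/w3c.png",cv2.resize(p[80:240,240:360],None,fx=3.75,fy=3.75,interpolation=cv2.INTER_CUBIC))
E
```

```text
plane [-0.0008  0.0002  0.1038] z 0.1032550458670699
plate rect ((673.688232421875, 37.43299865722656), (237.75157165527344, 298.95855712890625), 10.0241117477417)
x- 255 pos -117.62 slope deg 0.04 resid 0.29
x+ 210 pos 118.75 slope deg -0.15 resid 1.42
y- 203 pos -150.76 slope deg 0.57 resid 1.55
y+ 150 pos 145.85 slope deg -0.32 resid 0.92
-1 -1 343 x [-83.1 -54.7] y [-106.8  -86.1] z [0.1148 0.1246 0.1277]
-1 1 328 x [-82.9 -55.1] y [-58.2 -37.5] z [0.1174 0.124  0.128 ]
1 -1 347 x [17.2 45.3] y [-106.6  -85.3] z [0.1128 0.1239 0.1278]
1 1 345 x [17.2 45.4] y [-58.6 -37.5] z [0.1119 0.1237 0.1277]
```

View pics/w3c.png

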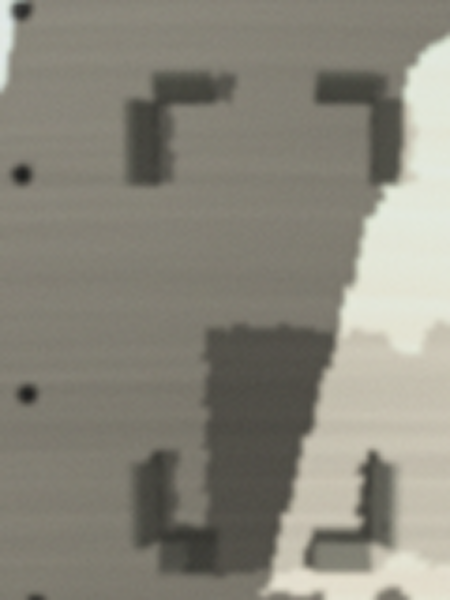

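>>> send_rows(series=[[0,-1.2,0,0,0,-0.4,-0.5],[-0.3,-2.4,0,0,0,-0.9,-0.5],[-0.6,-3.6,0,0,0,-1.4,-0.5],[-0.99,-4.8,-0.2,0,0,-1.8,-0.5],[-0.99,-6,-0.6,0,0,-1.8,-0.5],[-0.99,-7,-1.1,0,0,-1.8,-0.5],[-0.99,-7.59,-1.49,0,0,-1.8,-0.5],[-0.99,-7.59,-1.49,0,0,-1.8,-0.5],[-0.99,-7.59,-1.49,0,0,-1.8,-0.5],[-0.99,-7.59,-1.49,0,0,-1.8,-0.5]])

```text
time_s: 10.3
ee_pos: [0.6742, -0.326, 0.241]
eef_rot: [[-1.0, 0.012, 0.002], [0.012, 1.0, 0.0], [-0.002, 0.0, -1.0]]
contact_force: [-0.7, -0.4, 0.2]
gripper_width: 0.752
```

```bash
python3 snap.py wrist w4; cat > rackfit.py <<'E'
import sys
from h import *
f=sys.argv[1]
z=np.load(f"pics/{f}.npz"); c=(z["K"],z["R"],z["t"]); d=z["d"]
P,uv=cloud("wrist",d,None,c)
s=(abs(P[:,2]-.044)<.004)&(abs(P[:,0]-.626)<.075)&(abs(P[:,1]+.330)<.042)
m=np.zeros((480,640),np.uint8); m[uv[s][:,1],uv[s][:,0]]=255
m=cv2.morphologyEx(m,cv2.MORPH_CLOSE,np.ones((9,9)))
ct=max(cv2.findContours(m,cv2.RETR_EXTERNAL,cv2.CHAIN_APPROX_NONE)[0],key=cv2.contourArea)[:,0]
zt=np.median(P[s][:,2]); W=at_z("wrist",ct,zt,c)
print("ztop",zt,"rect contour",cv2.minAreaRect((W[:,:2]*1000).astype(np.float32)),"rect cloud",cv2.minAreaRect((P[s][:,:2]*1000).astype(np.float32)))
C=np.array([.626,-.330]); L=(W[:,:2]-C)*1000
for nm,k,a in (("x-",0,-1),("x+",0,1),("y-",1,-1),("y+",1,1)):
    o=1-k; half=(56,26)[k]; oh=(56,26)[o]
    sel=(abs(L[:,k]-a*half)<6)&(abs(L[:,o])<oh-6)
    fq=np.polyfit(L[sel,o],L[sel,k],1); print(nm,sel.sum(),"pos",np.polyval(fq,0).round(2),"slope deg",np.degrees(fq[0]).round(2))
E
python3 rackfit.py w4
```

```text
10.3 [ 0.6742 -0.326   0.241 ] [-0.7491 -0.394   0.1852] 0.751818595475171
ztop 0.043225115028568684 rect contour ((627.5304565429688, -332.2798767089844), (51.781761169433594, 110.18011474609375), 88.68319702148438) rect cloud ((627.6207885742188, -332.34698486328125), (52.18536376953125, 110.71273040771484), 88.65617370605469)
x- 40 pos -53.1 slope deg 3.0
x+ 38 pos 56.41 slope deg 0.69
y- 97 pos -27.41 slope deg -1.21
y+ 97 pos 23.12 slope deg -1.18
```

View pics/w4.png

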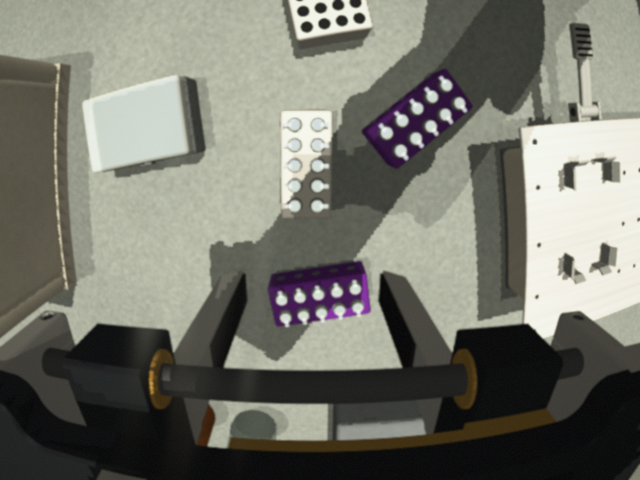

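>>> send_rows(series=[[-0.6,-0.1,-0.8,0,0,-0.08,-0.42],[-1.18,-0.1,-1.8,0,0,-0.08,-0.42],[-1.18,-0.1,-2.8,0,0,-0.08,-0.42],[-1.18,-0.1,-3.75,0,0,-0.08,-0.42],[-1.18,-0.1,-3.75,0,0,-0.08,-0.42],[-1.18,-0.1,-3.75,0,0,-0.08,-0.42],[-1.18,-0.1,-3.75,0,0,-0.08,-0.42]])

```text
time_s: 11.05
ee_pos: [0.628, -0.3317, 0.0924]
eef_rot: [[-1.0, 0.021, 0.003], [0.021, 1.0, -0.001], [-0.003, -0.001, -1.0]]
contact_force: [-0.3, -0.0, 0.7]
gripper_width: 0.711
```

```bash
python3 snap.py wrist w5; python3 snap.py side s5; python3 - <<'E'
import cv2
p=cv2.imread("pics/s5.png"); cv2.imwrite("pics/s5c.png",cv2.resize(p[200:420,280:540],None,fx=2.7,fy=2.7,interpolation=cv2.INTER_CUBIC))
E
```

```text
11.05 [ 0.628  -0.3317  0.0924] [-0.2634 -0.0489  0.7394] 0.7112215919203606
11.1 [ 0.6279 -0.3318  0.0924] [ 0.0716 -0.7927 -0.0345] 0.7090386876295155
```

View pics/s5c.png

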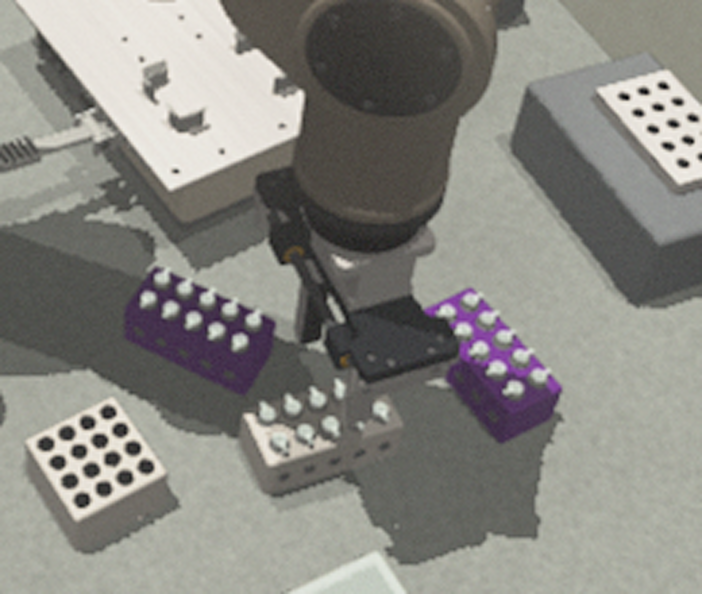

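View pics/w5.png

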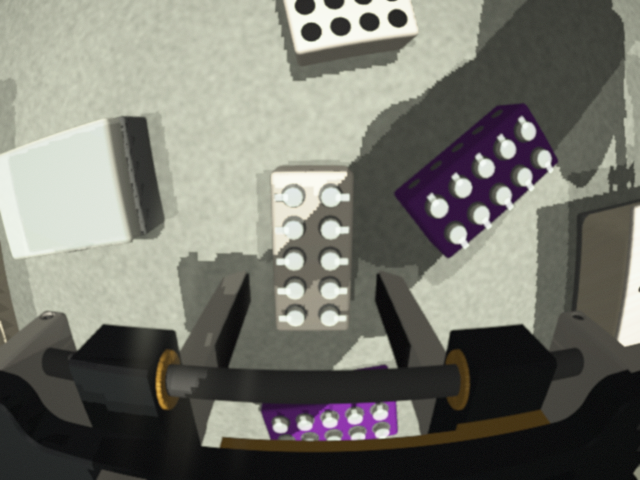

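>>> send_rows(series=[[0,0,-0.7,0,0,0,-0.42],[0,0,-1.3,0,0,0,-0.42],[0,0,-1.8,0,0,0,-0.42],[0,0,-2,0,0,0,-0.42],[0,0,-2,0,0,0,-0.42],[0,0,-2,0,0,0,1],[0,0,-2,0,0,0,1],[0,0,-2,0,0,0,1],[0,0,-2,0,0,0,1],[0,0,-2,0,0,0,1]])

```text
time_s: 12.15
ee_pos: [0.6273, -0.3318, 0.0111]
eef_rot: [[-1.0, 0.022, 0.002], [0.022, 1.0, -0.001], [-0.002, -0.001, -1.0]]
contact_force: [-0.6, 1.7, 6.9]
gripper_width: 0.554
```

```bash
python3 snap.py wrist w6
```

```text
12.15 [ 0.6273 -0.3318  0.0111] [-0.5648  1.6563  6.8848] 0.5539051092955891
```

```bash
python3 - <<'E'
import cv2
p=cv2.imread("pics/w6.png"); cv2.imwrite("pics/w6c.png",cv2.resize(p[150:400,180:440],None,fx=3,fy=2.4,interpolation=cv2.INTER_CUBIC))
E
```

```text
(no output)
```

View pics/w6c.png

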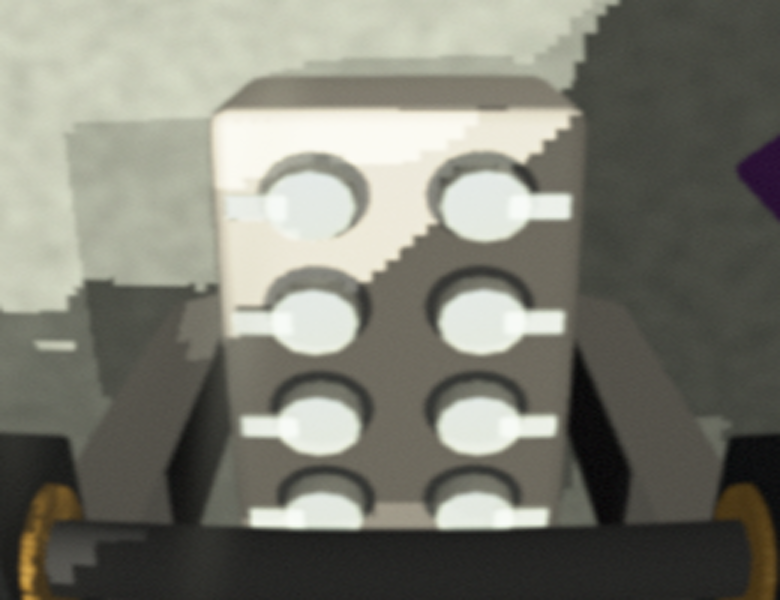

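```bash
python3 rackfit.py w6; python3 rackfit.py w5
```

```text
ztop 0.04322772537865373 rect contour ((614.059326171875, -331.407958984375), (77.93476867675781, 85.09195709228516), 88.81726837158203) rect cloud ((628.0038452148438, -331.6539001464844), (76.4251708984375, 112.07747650146484), 88.95352935791016)
x- 100 pos -54.26 slope deg 0.72
ztop 0.0432112641215438 rect contour ((627.155517578125, -332.0768737792969), (51.659393310546875, 110.08860778808594), 88.98770141601562) rect cloud ((627.8534545898438, -332.0015869140625), (52.33195495605469, 111.10321807861328), 88.86182403564453)
x- 65 pos -53.69 slope deg 1.17
x+ 56 pos 56.04 slope deg 1.27
y- 144 pos -27.4 slope deg -1.0
y+ 144 pos 23.35 slope deg -1.17Traceback (most recent call last):
  File "rackfit.py", line 16, in <module>
    fq=np.polyfit(L[sel,o],L[sel,k],1); print(nm,sel.sum(),"pos",np.polyval(fq,0).round(2),"slope deg",np.degrees(fq[0]).round(2))
    raise TypeError("expected non-empty vector for x")
TypeError: expected non-empty vector for x
```

>>> send_rows(series=[[0,0,0.3,0,0,0,1],[0,0,1.2,0,0,0,1],[0,0,2.2,0,0,0,1],[0,0,3.2,0,0,0,1],[0,0.6,4.1,0,0,0.2,1],[0.2,1.6,4.5,0,0,0.6,1],[0.5,2.7,4.5,0,0,1.1,1],[0.8,3.8,4.5,0,0,1.5,1],[0.98,4.9,4.5,0,0,1.88,1],[0.98,6,4.5,0,0,1.88,1],[0.98,6.9,4.5,0,0,1.88,1],[0.98,7.43,4.5,0,0,1.88,1]])

```text
time_s: 13.4
ee_pos: [0.6655, -0.0303, 0.1904]
eef_rot: [[-0.984, -0.177, 0.0], [-0.177, 0.984, 0.001], [-0.0, 0.001, -1.0]]
contact_force: [0.5, -0.2, -3.5]
gripper_width: 0.552
```

>>> send_rows(series=[[0,0,0,0,0,0,1],[0,0,0,0,0,0,1],[0,0,0,0,0,0,1]])

```text
time_s: 13.7
ee_pos: [0.6656, -0.0357, 0.1902]
eef_rot: [[-0.985, -0.173, 0.0], [-0.173, 0.985, -0.001], [-0.0, -0.001, -1.0]]
contact_force: [-0.0, 0.0, -2.5]
gripper_width: 0.55
```

```bash
python3 snap.py wrist w7; python3 snap.py side s7; python3 - <<'E'
import cv2
p=cv2.imread("pics/s7.png"); cv2.imwrite("pics/s7c.png",cv2.resize(p[130:330,260:500],None,fx=3,fy=3,interpolation=cv2.INTER_CUBIC))
E
```

```text
13.7 [ 0.6656 -0.0357  0.1902] [-0.0008  0.0225 -2.4637] 0.5497272032964836
13.75 [ 0.6656 -0.0358  0.1901] [-0.3242  0.9058 -2.557 ] 0.5518614518937506
```

View pics/s7c.png

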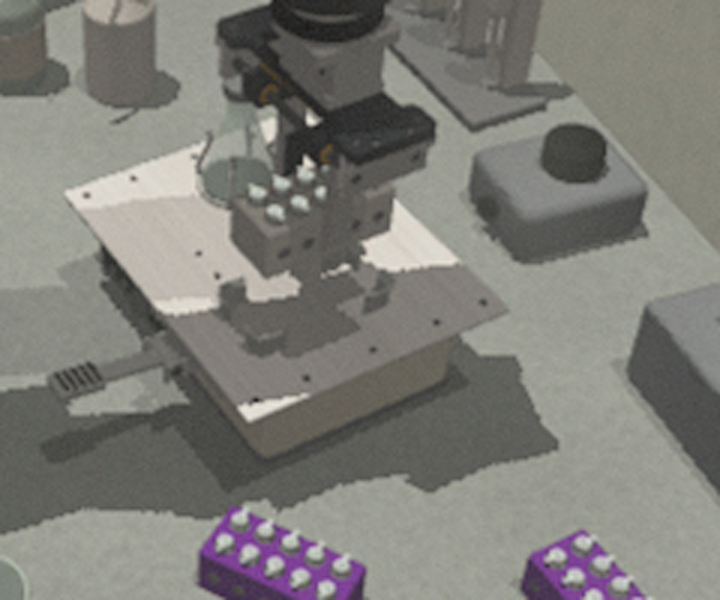

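View pics/w7.png

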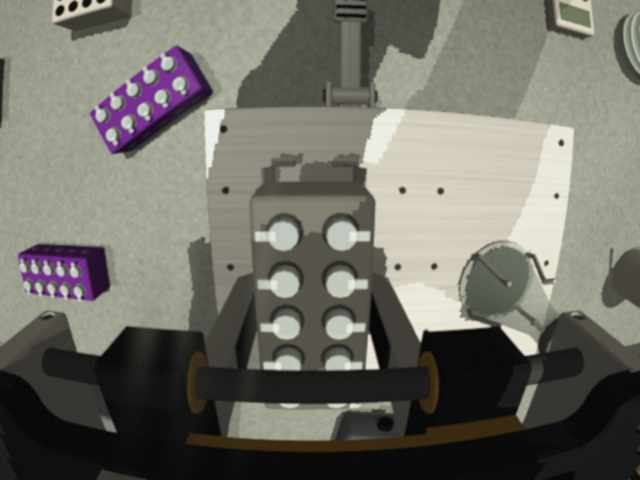

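```bash
python3 - <<'E'
from h import *
z=np.load("pics/w7.npz"); c=(z["K"],z["R"],z["t"]); d=z["d"]; ee=z["ee"];rot=z["rot"]
print("yaw",np.degrees(np.arctan2(-rot[0,1],rot[1,1])))
P,uv=cloud("wrist",d,None,c)
yaw=np.radians(10.05); c_,s_=np.cos(yaw),np.sin(yaw); Rz=np.array([[c_,s_],[-s_,c_]])
L=(P[:,:2]-ee[:2])@Rz.T*1000
s=(P[:,2]>.108)&(P[:,2]<.132)&(uv[:,1]<200)&(uv[:,1]>140)&(uv[:,0]>250)&(uv[:,0]<385)
for sy in(-1,1):
    k=s&(L[:,1]*sy>0); print("bracket",sy,k.sum(),np.percentile(L[k],[1,2,50,98,99],axis=0).round(1).tolist(), np.percentile(P[k][:,2],[2,50,98]))
s=(P[:,2]>.2)&(P[:,2]<.24)&(uv[:,1]<270)&(uv[:,0]>235)&(uv[:,0]<390)
print("rack top",s.sum(),np.percentile(L[s],[1,2,98,99],axis=0).round(1).tolist(),np.percentile(P[s][:,2],[5,50,95]))
k=s&(abs(L[:,0]+45)<6); print("y ext near front",np.percentile(L[k,1],[1,99]))
k=(abs(P[:,2]-.1035)<.004)&(uv[:,1]<200)&(uv[:,0]>200)&(uv[:,0]<580)
m=k&(L[:,0]<-60); print("plate z",np.median(P[m,2]),"front edge",np.percentile(L[m,0],.5))
E
```

```text
yaw 9.939202743980458
bracket -1 422 [[-62.9, -33.8], [-62.9, -33.7], [-56.9, -26.3], [-47.2, -12.1], [-47.0, -11.9]] [0.1107 0.1246 0.1277]
bracket 1 406 [[-62.9, 13.9], [-62.8, 14.2], [-56.2, 29.2], [-45.6, 35.5], [-44.6, 35.7]] [0.1097 0.125  0.1276]
rack top 10055 [[-55.1, -24.8], [-55.0, -24.3], [-24.0, 24.4], [-23.6, 25.0]] [0.213  0.2225 0.2302]
y ext near front [-24.7923  24.9745]
plate z 0.10326589034135547 front edge -98.52502063573493
```

>>> send_rows(series=[[0.02,0.03,-0.4,0,0,0.02,1],[0.02,0.03,-0.8,0,0,0.02,1],[0.02,0.03,-1.05,0,0,0.02,1],[0.02,0.03,-1.13,0,0,0.02,1],[0.02,0.03,-1.13,0,0,0.02,1],[0.02,0.03,-1.13,0,0,0.02,1]])

```text
time_s: 14.4
ee_pos: [0.6668, -0.0331, 0.1448]
eef_rot: [[-0.984, -0.176, 0.0], [-0.176, 0.984, -0.0], [-0.0, -0.0, -1.0]]
contact_force: [0.5, -0.4, -3.6]
gripper_width: 0.555
```

```bash
python3 snap.py wrist w8; python3 - <<'E'
from h import *
z=np.load("pics/w8.npz"); c=(z["K"],z["R"],z["t"]); d=z["d"]; ee=z["ee"];rot=z["rot"]
print("yaw",np.degrees(np.arctan2(-rot[0,1],rot[1,1])))
P,uv=cloud("wrist",d,None,c)
yaw=np.radians(10.05); c_,s_=np.cos(yaw),np.sin(yaw); Rz=np.array([[c_,s_],[-s_,c_]])
L=(P[:,:2]-ee[:2])@Rz.T*1000
s=(P[:,2]>.108)&(P[:,2]<.132)&(L[:,0]<-40)&(L[:,0]>-80)&(abs(L[:,1])<50)
for sy in(-1,1):
    k=s&(L[:,1]*sy>0); print("bracket",sy,k.sum(),np.percentile(L[k],[1,2,50,98,99],axis=0).round(1).tolist())
p=cv2.imread("pics/w8.png"); cv2.imwrite("pics/w8c.png",cv2.resize(p[130:330,210:410],None,fx=3,fy=3,interpolation=cv2.INTER_CUBIC))
E
```

```text
14.4 [ 0.6668 -0.0331  0.1448] [ 0.4554 -0.3745 -3.5951] 0.5554597460737531
yaw 10.141531398294847
bracket -1 730 [[-65.0, -36.2], [-65.0, -36.0], [-57.8, -29.4], [-42.1, -14.5], [-41.2, -14.3]]
bracket 1 599 [[-64.6, 11.5], [-64.6, 11.6], [-58.5, 25.7], [-48.0, 33.3], [-47.1, 33.5]]
```

View pics/w8c.png

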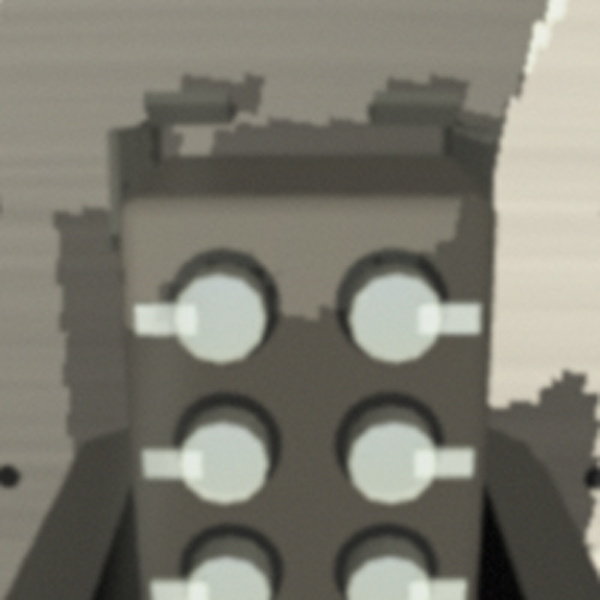

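>>> send_rows(series=[[0,-0.03,0,0,0,0,1],[0,-0.03,0,0,0,0,1],[0,-0.03,0,0,0,0,1],[0,-0.03,0,0,0,0,1]])

```text
time_s: 14.85
ee_pos: [0.6666, -0.0342, 0.1447]
eef_rot: [[-0.984, -0.176, 0.0], [-0.176, 0.984, -0.0], [-0.0, -0.0, -1.0]]
contact_force: [-0.5, 0.6, -3.7]
gripper_width: 0.552
```

```bash
python3 st.py
```

```text
14.85 [ 0.6666 -0.0342  0.1447] [-0.5442  0.6078 -3.6796] [ 0.0299 -0.0526  0.0081] 0.5521536570338796
```

>>> send_rows(series=[[0,-0.005,-0.1,0,0,0,1],[0,-0.005,-0.2,0,0,0,1],[0,-0.005,-0.3,0,0,0,1],[0,-0.005,-0.4,0,0,0,1],[0,-0.005,-0.4,0,0,0,1]])

```text
time_s: 15.35
ee_pos: [0.6661, -0.0344, 0.1277]
eef_rot: [[-0.984, -0.176, -0.001], [-0.176, 0.984, -0.0], [0.001, -0.0, -1.0]]
contact_force: [0.5, -0.7, -3.1]
gripper_width: 0.549
```

>>> send_rows(series=[[0,0,-0.07,0,0,0,1],[0,0,-0.14,0,0,0,1],[0,0,-0.2,0,0,0,1],[0,0,-0.25,0,0,0,1],[0,0,-0.25,0,0,0,1]])

```text
time_s: 15.85
ee_pos: [0.6664, -0.0344, 0.1182]
eef_rot: [[-0.984, -0.176, -0.0], [-0.176, 0.984, -0.0], [0.0, 0.0, -1.0]]
contact_force: [-0.1, 0.3, -2.9]
gripper_width: 0.554
```

>>> send_rows(series=[[0,0,-0.02,0,0,0,1],[0,0,-0.04,0,0,0,1],[0,0,-0.06,0,0,0,1]])

```text
time_s: 16.15
ee_pos: [0.6665, -0.0344, 0.1161]
eef_rot: [[-0.984, -0.176, 0.0], [-0.176, 0.984, -0.0], [-0.0, -0.0, -1.0]]
contact_force: [0.2, 0.3, -3.4]
gripper_width: 0.552
```

>>> send_rows(series=[[0,0,-0.01,0,0,0,1],[0,0,-0.02,0,0,0,1],[0,0,-0.03,0,0,0,1]])

```text
time_s: 16.45
ee_pos: [0.6665, -0.0344, 0.1151]
eef_rot: [[-0.984, -0.176, 0.0], [-0.176, 0.984, 0.0], [-0.0, 0.0, -1.0]]
contact_force: [-3.6, -0.3, 4.8]
gripper_width: 0.554
```

>>> send_rows(series=[[0,0,0.005,0,0,0,-0.4],[0,0,0.005,0,0,0,-0.4],[0,0,0.005,0,0,0,-0.4],[0,0,0.005,0,0,0,-0.4],[0,0,0.3,0,0,0,-0.4],[0,0,0.9,0,0,0,-0.4],[0,0,1.9,0,0,0,-0.4],[0,0,3,0,0,0,-0.4],[0.6,0,4,0,0,0,-0.4],[1.18,0.2,4.6,0,0,0,-0.4],[1.18,0.2,4.6,0,0,0,-0.4],[1.18,0.2,4.6,0,0,0,-0.4]])

```text
time_s: 17.65
ee_pos: [0.7138, -0.0265, 0.2994]
eef_rot: [[-0.984, -0.176, 0.0], [-0.176, 0.984, -0.0], [-0.0, -0.0, -1.0]]
contact_force: [0.3, -0.3, -0.9]
gripper_width: 0.702
```

```bash
python3 snap.py wrist w9; python3 snap.py side s9; python3 - <<'E'
from h import *
z=np.load("pics/w9.npz"); c=(z["K"],z["R"],z["t"]); d=z["d"]
P,uv=cloud("wrist",d,None,c)
yaw=np.radians(10.05); c_,s_=np.cos(yaw),np.sin(yaw); Rz=np.array([[c_,s_],[-s_,c_]])
L=(P[:,:2]-np.array([.6725,.0398]))@Rz.T*1000
k=(L[:,0]>-75)&(L[:,0]<35)&(abs(L[:,1]+72)<25)&(abs(P[:,2]-.147)<.0035)
Q=P[k]; A=np.c_[L[k],np.ones(k.sum())]; print("rack top z",np.median(Q[:,2]),"tilt",np.linalg.lstsq(A,Q[:,2]*1000,rcond=None)[0])
k2=(abs(P[:,2]-.1035)<.003)&(uv[:,1]<300)&(abs(L[:,0])<115)&(abs(L[:,1])<145); print("plate",np.median(P[k2,2]))
k3=(abs(P[:,2]-.147)<.004)&(abs(L[:,0]+20)<75)&(abs(L[:,1]+72)<40); print("rack ext",np.percentile(L[k3],[1,99],axis=0))
k4=(P[:,2]>.110)&(P[:,2]<.132)&(abs(L[:,0]+20)<75)&(abs(L[:,1]+72)<42); print("brack ext",np.percentile(L[k4],[.5,99.5],axis=0))
p=cv2.imread("pics/s9.png"); cv2.imwrite("pics/s9c.png",cv2.resize(p[150:310,270:470],None,fx=3.7,fy=3.7,interpolation=cv2.INTER_CUBIC))
p=cv2.imread("pics/w9.png"); cv2.imwrite("pics/w9c.png",cv2.resize(p[0:300,200:540],None,fx=2,fy=2,interpolation=cv2.INTER_CUBIC))
E
```

```text
17.65 [ 0.7138 -0.0265  0.2994] [ 0.3428 -0.2741 -0.9128] 0.7018747447251733
17.7 [ 0.7131 -0.0267  0.2986] [ 0.0382  0.186  -0.204 ] 0.7028694897091323
rack top z 0.14728586575185182 tilt [  0.0001   0.0014 147.389 ]
plate 0.1032769299694164
rack ext [[-72.8511 -97.3362]
 [ 37.7239 -46.5382]]
brack ext [[ -83.0369 -106.7405]
 [  45.5305  -37.5325]]
```

View pics/s9c.png

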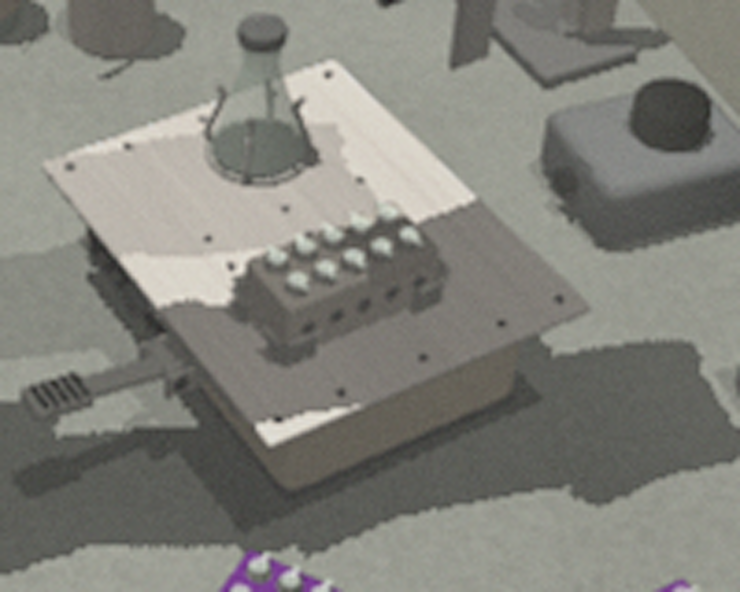

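View pics/w9c.png

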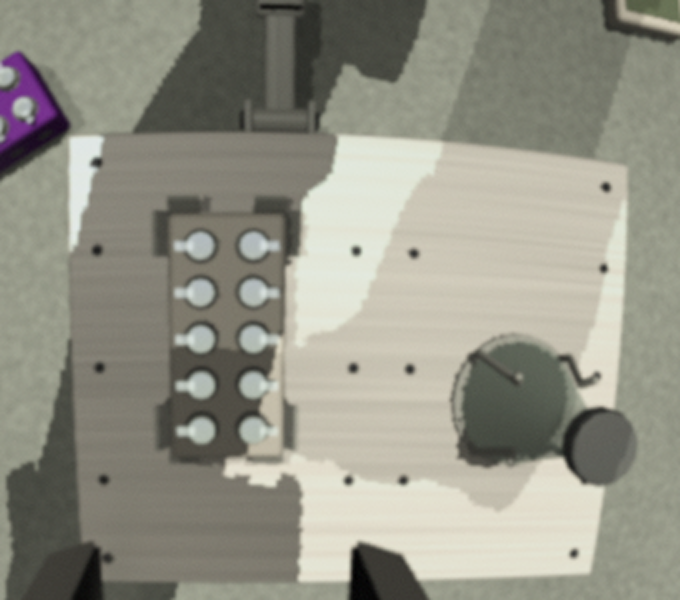

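>>> send_rows(series=[[-1.2,0,0,0,0,0,-0.3],[-2.4,-0.1,0,0,0,0,-0.3],[-3.6,-0.14,-0.6,0,0,0,-0.3],[-4.6,-0.14,-1.4,0,0,0,-0.3],[-4.84,-0.14,-2.3,0,0,0,-0.3],[-4.84,-0.14,-2.46,0,0,0,-0.3],[-4.84,-0.14,-2.46,0,0,0,-0.3],[-4.84,-0.14,-2.46,0,0,0,-0.3]])

```text
time_s: 18.55
ee_pos: [0.5215, -0.0321, 0.2017]
eef_rot: [[-0.984, -0.176, 0.001], [-0.176, 0.984, -0.0], [-0.001, -0.001, -1.0]]
contact_force: [-0.0, -0.4, 0.3]
gripper_width: 0.653
```

```bash
python3 snap.py wrist w10; cat > lev.py <<'E'
import sys
from h import *
z=np.load(f"pics/{sys.argv[1]}.npz"); c=(z["K"],z["R"],z["t"]); d=z["d"]; ee=z["ee"];rot=z["rot"]
print("yaw",np.degrees(np.arctan2(-rot[0,1],rot[1,1])))
P,uv=cloud("wrist",d,None,c)
yaw=np.radians(10.05); c_,s_=np.cos(yaw),np.sin(yaw); Rz=np.array([[c_,s_],[-s_,c_]])
L=(P[:,:2]-np.array([.6725,.0398]))@Rz.T*1000; print("tcp L",(ee[:2]-np.array([.6725,.0398]))@Rz.T*1000)
s=(P[:,2]>.06)&(abs(L[:,1]+44)<22)&(uv[:,1]<260)
for lo in range(-244,-120,8):
    k=s&(L[:,0]>=lo)&(L[:,0]<lo+8)
    if k.sum()>5: print(lo+4,k.sum(),"y",np.percentile(L[k,1],[1,99]).round(1),"z",np.percentile(P[k,2],[10,50,90]))
k=s&(L[:,0]<-150)&(L[:,0]>-215); f=np.polyfit(L[k,0],P[k,2]*1000,1); print("theta",np.arctan(-f[0]),f)
E
python3 lev.py w10
```

```text
18.55 [ 0.5215 -0.0321  0.2017] [-0.0214 -0.4445  0.3246] 0.6533631645544817
yaw 10.143927717377872
tcp L [-161.1963  -44.5016]
-224 231 y [-57.1 -32. ] z [0.0954 0.0975 0.0985]
-216 340 y [-57.2 -31.9] z [0.0957 0.0973 0.0987]
-208 355 y [-57.3 -31.8] z [0.0951 0.0963 0.0978]
-200 342 y [-57.4 -31.6] z [0.094  0.0955 0.0968]
-192 324 y [-57.5 -32.3] z [0.0932 0.0946 0.0956]
-184 215 y [-55.9 -33.1] z [0.0907 0.092  0.0936]
-176 182 y [-52.1 -36.8] z [0.0894 0.0905 0.0916]
-168 181 y [-52.1 -36.7] z [0.0883 0.0895 0.0907]
-160 174 y [-52.2 -37.5] z [0.0876 0.0885 0.0894]
-152 173 y [-52.3 -37.4] z [0.0863 0.0875 0.0885]
-144 159 y [-52.3 -37.3] z [0.0856 0.0866 0.0874]
-136 212 y [-63.  -26.3] z [0.0763 0.0851 0.0877]
theta 0.16475796417086117 [-0.1663 61.83  ]
```

View pics/w10.png

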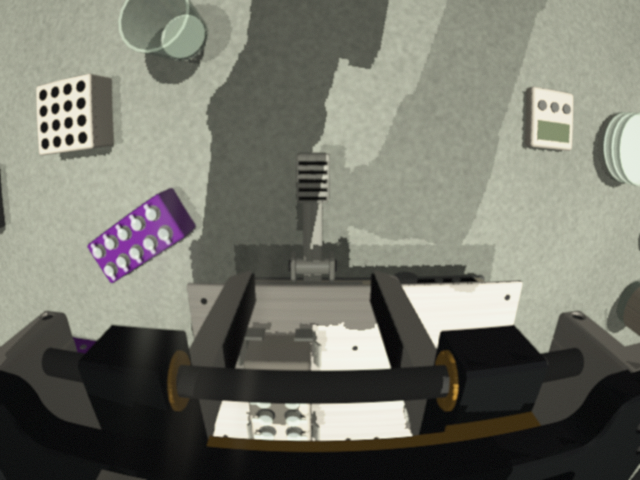

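>>> send_rows(series=[[-0.7,-0.12,-0.3,0,0,0,-0.3],[-1.115,-0.198,-1.0,0,0,0,-0.3],[-1.115,-0.198,-1.7,0,0,0,-0.3],[-1.115,-0.198,-2.4,0,0,0,-0.3],[-1.115,-0.198,-2.9,0,0,0,-0.3],[-1.115,-0.198,-3.2,0,0,0,-0.3],[-1.115,-0.198,-3.22,0,0,0,-0.3],[-1.115,-0.198,-3.22,0,0,0,-0.3]])

```text
time_s: 19.4
ee_pos: [0.4763, -0.0401, 0.0724]
eef_rot: [[-0.984, -0.176, 0.001], [-0.176, 0.984, -0.0], [-0.001, -0.0, -1.0]]
contact_force: [0.5, -0.9, 0.0]
gripper_width: 0.649
```

```bash
python3 snap.py wrist w11; python3 snap.py side s11; python3 - <<'E'
from h import *
o=readout.get_obs();yaw=np.radians(10.05); c_,s_=np.cos(yaw),np.sin(yaw); Rz=np.array([[c_,s_],[-s_,c_]])
print((o["ee_pos"][:2]-np.array([.6725,.0398]))@Rz.T*1000)
p=cv2.imread("pics/s11.png"); cv2.imwrite("pics/s11c.png",cv2.resize(p[170:300,220:380],None,fx=4.5,fy=4.5,interpolation=cv2.INTER_CUBIC))
E
```

```text
19.4 [ 0.4763 -0.0401  0.0724] [ 0.4797 -0.9185  0.0338] 0.6492206027250811
19.45 [ 0.4764 -0.04    0.0726] [ 0.3907 -0.4354  0.0711] 0.6501542397047407
[-206.9813  -44.2793]
```

View pics/s11c.png

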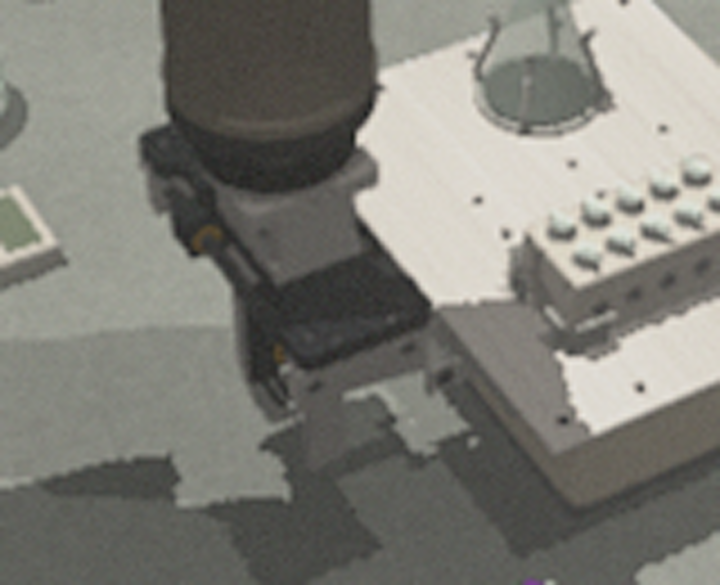

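View pics/w11.png

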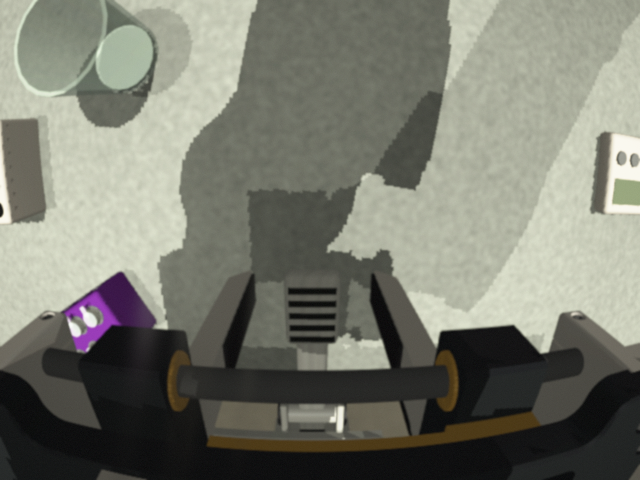

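>>> send_rows(series=[[0,0,0,0,0,0,1],[0,0,0,0,0,0,1],[0,0,0,0,0,0,1],[0,0,0,0,0,0,1],[0,0,0,0,0,0,1],[0,0,0,0,0,0,1],[0,0,0,0,0,0,1]])

```text
time_s: 20.2
ee_pos: [0.4756, -0.0404, 0.0718]
eef_rot: [[-0.984, -0.176, 0.0], [-0.176, 0.984, -0.0], [-0.0, -0.0, -1.0]]
contact_force: [-0.8, -4.6, 1.5]
gripper_width: 0.271
```

```bash
python3 st.py; python3 - <<'E'
import numpy as np
# TCP path delta (units) as paddle turns up from th0, grip point fixed at s=78
yaw=np.radians(10.05)
for th0 in (.13,.16):
  for th in (.2,.3,.4,.5,.6,.65,.70,.73):
    dL=-.078*(np.cos(th)-np.cos(th0)); dz=.078*(np.sin(th)-np.sin(th0))
    print(th0,th,np.round([dL*np.cos(yaw)/.04,dL*np.sin(yaw)/.04,dz/.04],3))
E
```

```text
20.2 [ 0.4756 -0.0404  0.0718] [-0.8325 -4.6465  1.501 ] [-1.0454 -0.0493 -0.0454] 0.27066320748908657
0.13 0.2 [0.022 0.004 0.135]
0.13 0.3 [0.07  0.012 0.323]
0.13 0.4 [0.135 0.024 0.507]
0.13 0.5 [0.219 0.039 0.682]
0.13 0.6 [0.319 0.057 0.848]
0.13 0.65 [0.375 0.067 0.927]
0.13 0.7 [0.435 0.077 1.003]
0.13 0.73 [0.473 0.084 1.048]
0.16 0.2 [0.014 0.002 0.077]
0.16 0.3 [0.061 0.011 0.266]
0.16 0.4 [0.127 0.023 0.449]
0.16 0.5 [0.211 0.037 0.624]
0.16 0.6 [0.311 0.055 0.79 ]
0.16 0.65 [0.367 0.065 0.869]
0.16 0.7 [0.427 0.076 0.946]
0.16 0.73 [0.465 0.082 0.99 ]
```

>>> send_rows(series=[[0.01,0.002,0.06,0,0,0,1],[0.02,0.004,0.13,0,0,0,1],[0.045,0.008,0.22,0,0,0,1],[0.065,0.012,0.3,0,0,0,1],[0.1,0.018,0.39,0,0,0,1],[0.13,0.023,0.48,0,0,0,1],[0.17,0.03,0.57,0,0,0,1],[0.215,0.038,0.66,0,0,0,1],[0.26,0.047,0.74,0,0,0,1],[0.31,0.055,0.82,0,0,0,1],[0.31,0.055,0.82,0,0,0,1]])

```text
time_s: 21.3
ee_pos: [0.4867, -0.0384, 0.1041]
eef_rot: [[-0.984, -0.176, -0.002], [-0.176, 0.984, -0.001], [0.003, -0.0, -1.0]]
contact_force: [-4.5, -5.5, 0.9]
gripper_width: 0.272
```

```bash
python3 st.py
```

```text
21.3 [ 0.4867 -0.0384  0.1041] [-4.5187 -5.5154  0.8934] [-1.4768  1.2256 -0.0167] 0.27245027027231283
```

>>> send_rows(series=[[0.025,0.004,0.04,0,0,0,1],[0.05,0.008,0.08,0,0,0,1],[0.08,0.014,0.12,0,0,0,1],[0.1,0.017,0.14,0,0,0,1],[0.1,0.017,0.14,0,0,0,1]])

```text
time_s: 21.8
ee_pos: [0.4901, -0.0378, 0.1092]
eef_rot: [[-0.984, -0.176, -0.003], [-0.176, 0.984, -0.001], [0.004, -0.0, -1.0]]
contact_force: [-3.7, -5.8, -6.9]
gripper_width: 0.276
```

>>> send_rows(series=[[0.025,0.004,0.03,0,0,0,1],[0.05,0.008,0.06,0,0,0,1],[0.05,0.008,0.06,0,0,0,1]])

```text
time_s: 22.1
ee_pos: [0.492, -0.0375, 0.1116]
eef_rot: [[-0.984, -0.176, -0.004], [-0.176, 0.984, -0.001], [0.004, -0.0, -1.0]]
contact_force: [-5.3, -5.2, -5.5]
gripper_width: 0.272
```

>>> send_rows(series=[[0.025,0.004,0.03,0,0,0,1],[0.05,0.008,0.06,0,0,0,1],[0.05,0.008,0.06,0,0,0,1]])

```text
time_s: 22.4
ee_pos: [0.494, -0.0371, 0.1139]
eef_rot: [[-0.984, -0.176, -0.004], [-0.176, 0.984, -0.001], [0.004, -0.0, -1.0]]
contact_force: [-3.7, -6.4, -6.3]
gripper_width: 0.273
```

>>> send_rows(series=[[0.02,0.003,0.025,0,0,0,1],[0.04,0.006,0.05,0,0,0,1],[0.04,0.006,0.05,0,0,0,1]])

```text
time_s: 22.7
ee_pos: [0.4957, -0.0368, 0.1159]
eef_rot: [[-0.984, -0.176, -0.004], [-0.176, 0.984, -0.001], [0.004, -0.0, -1.0]]
contact_force: [-3.1, -5.4, -8.1]
gripper_width: 0.272
```

>>> send_rows(series=[[0.02,0.003,0.025,0,0,0,1],[0.04,0.006,0.05,0,0,0,1],[0.04,0.006,0.05,0,0,0,1]])

```text
time_s: 23.0
ee_pos: [0.4974, -0.0365, 0.1179]
eef_rot: [[-0.984, -0.176, -0.003], [-0.176, 0.984, -0.001], [0.003, -0.0, -1.0]]
contact_force: [-1.9, -6.2, -8.8]
gripper_width: 0.269
```

```bash
python3 snap.py side s12;  python3 - <<'E'
from h import *
p=cv2.imread("pics/s12.png"); cv2.imwrite("pics/s12c.png",cv2.resize(p[170:300,220:380],None,fx=4.5,fy=4.5,interpolation=cv2.INTER_CUBIC))
E
```

```text
23.0 [ 0.4974 -0.0365  0.1179] [-1.9362 -6.2455 -8.7619] 0.2685545692609497
```

View pics/s12c.png

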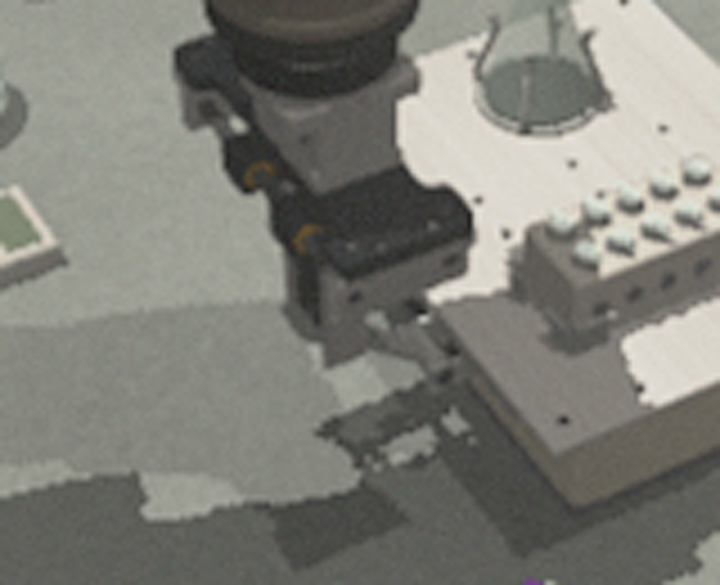

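```bash
python3 snap.py wrist w12; python3 - <<'E'
from h import *
z=np.load("pics/w12.npz"); c=(z["K"],z["R"],z["t"]); d=z["d"]; ee=z["ee"]
P,uv=cloud("wrist",d,None,c)
yaw=np.radians(10.05); c_,s_=np.cos(yaw),np.sin(yaw); Rz=np.array([[c_,s_],[-s_,c_]])
L=(P[:,:2]-np.array([.6725,.0398]))@Rz.T*1000
s=(P[:,2]>.06)&(P[:,2]<.16)&(abs(L[:,1]+44)<13)&(L[:,0]<-125)&(L[:,0]>-230)
for lo in range(-236,-120,5):
    k=s&(L[:,0]>=lo)&(L[:,0]<lo+5)
    if k.sum()>5: print(lo+2.5,k.sum(),"y",np.percentile(L[k,1],[1,99]).round(1),"z",np.percentile(P[k,2],[10,50,90]))
p=cv2.imread("pics/w12.png"); cv2.imwrite("pics/w12c.png",cv2.resize(p[200:460,180:450],None,fx=2.8,fy=2.3,interpolation=cv2.INTER_CUBIC))
E
```

```text
23.05 [ 0.4974 -0.0365  0.1179] [ -2.3742  -5.8083 -10.3594] 0.2717669716912742
-203.5 697 y [-56.4 -32.6] z [0.1403 0.143  0.1451]
-198.5 513 y [-56.8 -32.1] z [0.1443 0.1453 0.1462]
-193.5 391 y [-56.5 -31.1] z [0.1398 0.1434 0.1471]
-188.5 324 y [-56.5 -31.7] z [0.1375 0.1392 0.1409]
-183.5 344 y [-56.5 -31.6] z [0.1332 0.1347 0.1399]
-178.5 279 y [-56.7 -31.5] z [0.1288 0.1303 0.1353]
-173.5 185 y [-56.6 -32.1] z [0.125  0.1258 0.1267]
-168.5 76 y [-52.4 -37.4] z [0.1174 0.1181 0.119 ]
-163.5 119 y [-52.5 -36.5] z [0.1131 0.1148 0.1167]
-158.5 99 y [-52.7 -37.3] z [0.1088 0.1106 0.1123]
-153.5 90 y [-52.3 -37. ] z [0.1047 0.1064 0.108 ]
-148.5 103 y [-52.6 -36.9] z [0.1006 0.1027 0.1042]
-143.5 81 y [-52.3 -37.3] z [0.0965 0.0985 0.1003]
-138.5 79 y [-56.2 -33.2] z [0.0919 0.0939 0.0957]
-133.5 246 y [-56.6 -31.4] z [0.0818 0.0864 0.0899]
-128.5 231 y [-56.6 -31.5] z [0.0873 0.0879 0.0887]
-123.5 28 y [-56.5 -31.5] z [0.0867 0.0873 0.0875]
```

View pics/w12c.png

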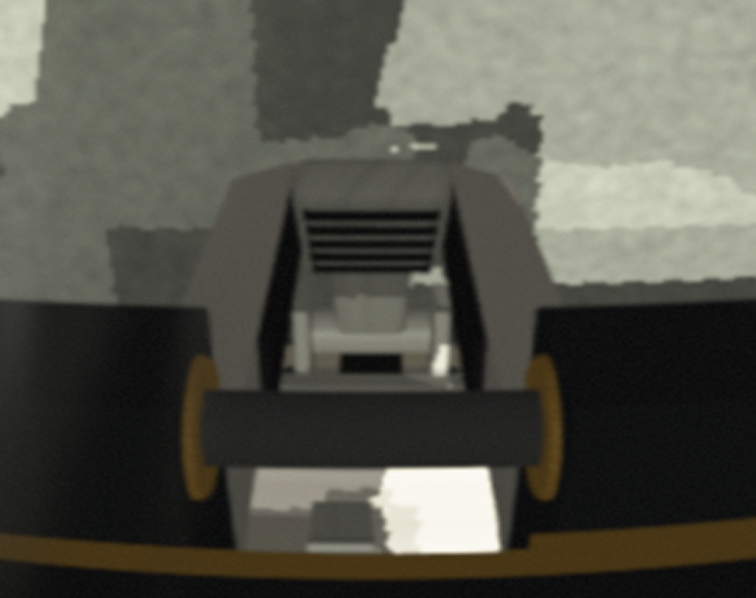

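>>> send_rows(series=[[0.02,0.003,0.025,0,0,0,1],[0.03,0.005,0.04,0,0,0,1],[0.03,0.005,0.04,0,0,0,1]])

```text
time_s: 23.4
ee_pos: [0.4977, -0.0365, 0.1185]
eef_rot: [[-0.984, -0.176, -0.005], [-0.176, 0.984, -0.002], [0.005, -0.001, -1.0]]
contact_force: [0.3, -6.7, -27.9]
gripper_width: 0.277
```

>>> send_rows(series=[[-0.008,-0.001,-0.01,0,0,0,1],[-0.008,-0.001,-0.01,0,0,0,-0.3],[-0.008,-0.001,-0.01,0,0,0,-0.3],[-0.008,-0.001,-0.01,0,0,0,-0.3],[-0.008,-0.001,-0.01,0,0,0,-0.3],[-0.008,-0.001,-0.01,0,0,0,-0.3],[0,0,0.5,0,0,0,-0.3],[0,0,1.4,0,0,0,-0.3],[0.2,0,2.4,0,0,0,-0.3],[0.6,0,3,0,0,0,-0.3],[0.6,0,3,0,0,0,-0.3]])

```text
time_s: 24.5
ee_pos: [0.5273, -0.0355, 0.2439]
eef_rot: [[-0.984, -0.177, 0.006], [-0.177, 0.984, 0.001], [-0.006, -0.0, -1.0]]
contact_force: [-1.0, -0.0, 0.8]
gripper_width: 0.65
```

```bash
python3 snap.py wrist w13; python3 lev.py w13;  python3 snap.py side s13; python3 - <<'E'
from h import *
p=cv2.imread("pics/s13.png"); cv2.imwrite("pics/s13c.png",cv2.resize(p[170:300,220:380],None,fx=4.5,fy=4.5,interpolation=cv2.INTER_CUBIC))
z=np.load("pics/w13.npz"); c=(z["K"],z["R"],z["t"]); d=z["d"]
E
```

```text
24.5 [ 0.5273 -0.0355  0.2439] [-0.9685 -0.0053  0.8092] 0.649568285884889
yaw 10.174257509578242
tcp L [-156.1321  -48.7842]
-208 31 y [-55.7 -33.4] z [0.1408 0.1416 0.1424]
-200 367 y [-56.6 -31.8] z [0.1431 0.1452 0.1465]
-192 299 y [-56.8 -31.5] z [0.1387 0.1411 0.1444]
-184 268 y [-57.9 -31.7] z [0.1314 0.135  0.1374]
-176 253 y [-57.6 -32.1] z [0.1258 0.128  0.1311]
-168 141 y [-54.5 -34.7] z [0.1163 0.1189 0.1247]
-160 135 y [-52.5 -36.9] z [0.1099 0.1121 0.1149]
-152 131 y [-52.6 -36.6] z [0.1028 0.1051 0.1084]
-144 119 y [-52.7 -36.4] z [0.0956 0.098  0.1016]
-136 275 y [-63.5 -25.1] z [0.0791 0.0876 0.0929]
-128 328 y [-64.2 -24.3] z [0.0858 0.0878 0.0888]
-120 220 y [-64.2 -23.2] z [0.0714 0.0876 0.0907]
theta 0.6830499741126087 [ -0.8137 -16.5497]
24.55 [ 0.5255 -0.0356  0.2417] [-0.4985 -0.2444 -1.2288] 0.6493039600303485
```

View pics/w13.png

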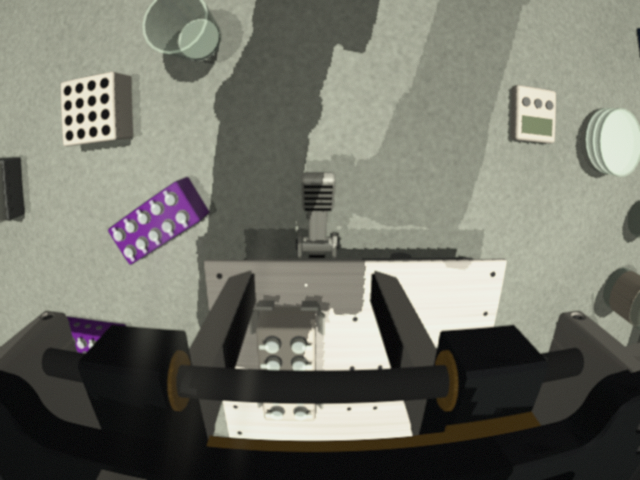

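View pics/s13.png

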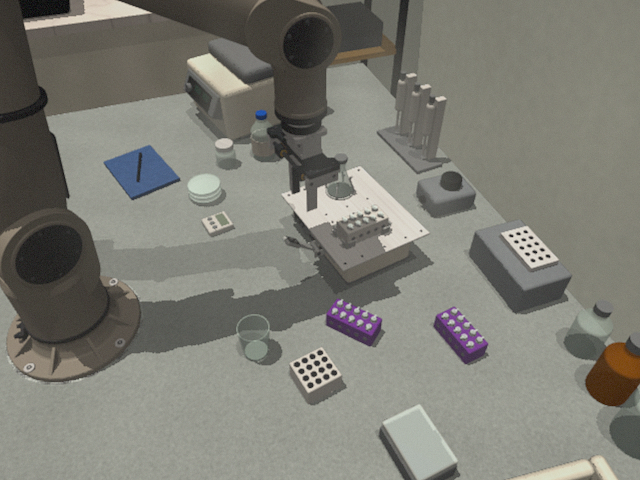

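>>> send_rows(series=[[0,0,0.8,0,0,0,-0.3],[0,0,1.6,0,0,0,-0.3],[-0.6,0.8,2.2,0,0,0,-0.3],[-0.6,1.8,2.2,0,0,0,-0.3],[-0.6,2.9,2.2,0,0,0,-0.3],[-0.6,4,2.2,0,0,0,-0.3],[-0.6,5,2.2,0,0,0,-0.3],[-0.6,5,2.2,0,0,0,-0.3],[-0.6,5,2.2,0,0,0,-0.3]])

```text
time_s: 25.5
ee_pos: [0.4996, 0.1645, 0.3271]
eef_rot: [[-0.984, -0.178, -0.002], [-0.178, 0.984, -0.002], [0.002, -0.001, -1.0]]
contact_force: [0.2, -1.4, 0.1]
gripper_width: 0.653
```

```bash
python3 snap.py top t14; python3 snap.py side s14; python3 - <<'E'
from h import *
yaw=np.radians(10.05); c_,s_=np.cos(yaw),np.sin(yaw); Rz=np.array([[c_,s_],[-s_,c_]])
for n,f in(("top","t14"),("side","s14")):
    d=np.load(f"pics/{f}.npz")["d"]; P,uv=cloud(n,d)
    L=(P[:,:2]-np.array([.6725,.0398]))@Rz.T*1000
    k=(abs(L[:,0]+20)<50)&(abs(L[:,1]+71)<20)&(abs(P[:,2]-.147)<.004); A=np.c_[L[k],np.ones(k.sum())]
    print(n,"rack top",np.median(P[k,2]),np.linalg.lstsq(A,P[k,2]*1000,rcond=None)[0])
    k=(abs(P[:,2]-.104)<.004)&(abs(L[:,0])<110)&(abs(L[:,1])<140); print("plate",np.median(P[k,2]))
    s=(P[:,2]>.085)&(abs(L[:,1]+44)<9)&(L[:,0]<-145)&(L[:,0]>-200); fq=np.polyfit(L[s,0],P[s,2]*1000,1); print("theta",np.arctan(-fq[0]), s.sum())
a=cv2.imread("pics/side0.png").astype(int);b=cv2.imread("pics/s14.png").astype(int)
p=cv2.imread("pics/t14.png"); cv2.imwrite("pics/t14c.png",p)
E
```

```text
25.5 [0.4996 0.1645 0.3271] [ 0.2325 -1.3607  0.0548] 0.6525656443108347
25.55 [0.4998 0.1635 0.3274] [-0.1752 -0.674  -0.3464] 0.6494593648050071
top rack top 0.14712849712290743 [  0.006  -0.014 146.334]
plate 0.10351048680460473
theta 0.7534822392040411 104
side rack top 0.14907102265536404 [ -0.0008  -0.0075 148.2715]
plate 0.105272300148742
theta 0.7258567687712673 117
```

View pics/t14.png

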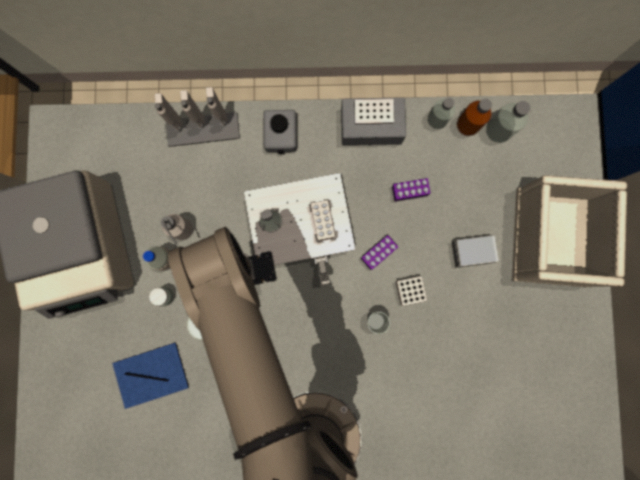

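View pics/s14.png

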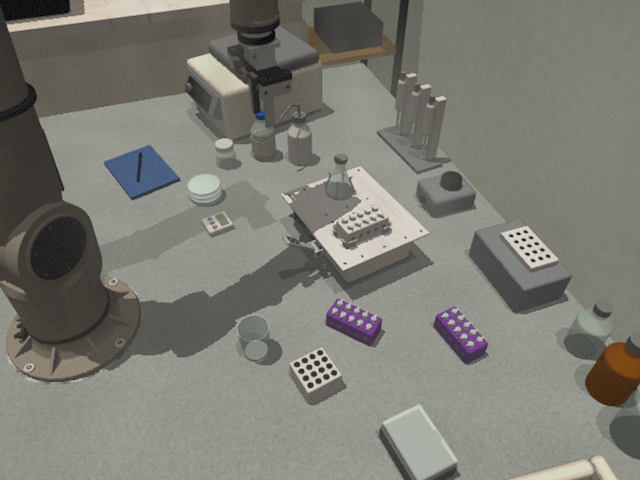

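The pictures show the rack seated level in the brackets (top (322,220), side (362,225)) and the lever raised. The purple racks, empty rack and beaker are at the same pixels as at the start, and the arm is clear. Handing in.

```bash
python3 -c "
from rig import sign_off
print(sign_off())"
```

```text
the job is handed in; nothing more can be done
None
```

I locked the platform, set the full white rack down between the four brackets, put the lever all the way up again and handed the job in at about 25.6 s of the 66 s. `sign_off()` gives no verdict, so the results below are from my own last measurements.

- **Lock:** I pressed the paddle in small steps until the wrist read 15.8 N. That is about 17 N at the paddle point if the outer edge of the fingertips touched, which I worked out from the geometry, and about 15.5 N if the centre did. Both are within 15 to 18 N. The plate did not shift noticeably while the rack went in.
- **Rack:** It met the plate at the expected height with about 8 N of push. Afterwards its top stood 44.0 mm above the plate in the wrist view, with no tilt, and 43.6 to 43.8 mm in the top and side views. It sits inside all four brackets.
- **Lever:** I pinched it and raised it until the force jumped from about 10 N to 28 N at the stop, then let go. Its angle above level came out as 0.68 rad (wrist), 0.73 rad (side) and 0.75 rad (top), against 0.70 at the stop. The views disagree by a few hundredths, but with the force jump I take it as fully up.
- **The rest:** The empty rack, beaker, purple racks and the other items in view showed no movement in the last pictures. The arm hid part of the petri dishes and timer from above, but the side view showed both in place. The gripper was clear of everything.

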